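# Unpack the sample carton for judging

## Robot

A 6-joint arm with a two-finger parallel gripper is mounted at the origin on the work surface. World frame = base frame: x ahead of the robot, y to its left, z up, the work surface at z = 0. Lengths are in m, angles in rad, forces in N, time in s.
With the tool pointing down it reaches from about 0.35 to 0.775 m from the base axis. Payload 7.3 kg.
Tool frame: the origin (TCP) lies at the very end of the fingers, on their centre line; the grasp point (between the pads) lies 19 mm behind it; z points along the fingers, x is the direction in which the jaws open and shut, and the axes are right-handed (so a half turn about z gives the same grasp; the last joint's range is limited). The gripper opens to 92 mm and grips with 3 to 60 N. Pads are 19 mm wide; open, the fingers measure 130 mm over their backs; the gripper's body (75 mm by 190 mm) begins 47 mm behind the grasp point.
Start: joints at [-1.347, 0.342, 1.524, -0, 1.275, -0.146], TCP at [0.19, -0.49, 0.227] pointing down, gripper open.
Joint ranges: [-2.53, 2.53], [-0.77, 2.02], [0.04, 2.7], [-1, 4.14], [0.28, 2.66], [-3.11, 3.11]. Speed limits (rad/s): [2.57, 2.57, 3.14, 3.14, 3.14, 3.14].

## Interface

Orientations are given as [roll, pitch, yaw] about the fixed x, y, z axes, in that order (R = Rz(yaw) Ry(pitch) Rx(roll)).
In Python, from cell import observe, read_camera, camera_params, hand_in gives the robot as it stands.
- The arm moves only by the tool apply_moves, never from a script. Its argument "increments" is a list of rows, each an object with "grip": the opening, from 0 (shut) to 1 (fully open); "linear": the shift along the world's x, y, z in mm, a list of three; "turn": the turn, a rotation vector about the world's x, y, z in units of 6 degrees (1.0 is 6 degrees), a list of three. A call has 1 to 10 rows; each row is the pose to reach, as a shift and turn from the pose commanded when the call began; what a row does not reach only later rows make up. A row lasts 1/10 s, in which the tool goes at most 50 mm and 8.59 degrees, less where a joint would pass 70% of its speed; a pose out of reach is approached as far as the arm can. A call with a gripper value outside its range is refused whole. The fingers move at their own pace and stop on an object; "grip_force" is the grip in N (left out, the last holds). Time passes only in rows, so rows that repeat a pose let the fingers close. It gives the time, the measured TCP pose, the force and the opening at its end, in the units of the state.
- observe(): the state, without advancing time (a new reading comes with each control period).
- read_camera(name): name is "scene" or "top"; returns the picture (480x640x3 uint8, red, green, blue); there is no depth.
- camera_params(name): a dict with "camera_matrix" (3x3 intrinsics, pixels), "k1" (the pictures are not rectified: a ray, as slopes to the right and down, at radius r is drawn at 1 + k1 r^2 times it, then the intrinsics apply), "world_to_cam" (4x4, takes a point from world to camera coordinates). Camera axes: x right, y up, looking along -z (the intrinsics and any distortion apply to the point x, -y, -z); pixel columns grow to the right and rows downward; lengths in m; the calibration is good to about 2 mm. A picture is of the moment at which its call begins. camera_params takes no time and is no camera call.
- hand_in(): hands the job in, once; it reports no verdict.
The state is a dict: "time": time; "qpos": joint angles; "qvel": joint speeds; "joint_efforts": joint torques, N m; "tool_pos": TCP position; "tool_rot": TCP orientation; "contact_force": force on the tool from outside, world axes, zero at the start; "torque": the same for the moment, N m; "opening": finger opening in m.
Only numpy, scipy, OpenCV 4.12 (cv2) and the standard library are available. Lean on these libraries where they do the work, as an engineer would, in place of code of your own. Each camera call takes 0.05 s, during which the arm holds its last target.

## Task

A carton of samples has arrived at the judging table. Fold both of its long flaps well back so that they lean outward and stay open; only then take out all the samples: stand the round tubs upright in the low tray and the oblong boxes upright in the deeper square bin, each standing flat on its floor. Every tub's lid has popped up a little, so press each one fully home, and leave the other things on the table undisturbed.

Things in the scene. Friction and masses are not known exactly. Their poses are not given: they have to be found in the camera images.
- carton: brown cardboard carton, fixed to the table, open at the top under its two long flaps; outer size 176 (x) x 336 (y) x 75 (z) mm, walls and floor 4 to 5 mm; origin at the centre of its underside, z up; the long rims run along its y. The samples stand in it in one row along its y, 54 mm apart, on a floor 4 to 5 mm above the table
- flap_near (a joint): carton flap hinged on the long rim nearer the robot (carton's -x rim); 0 = lying shut over the carton, grows as it swings up and outward towards the robot, 1.57 = upright, stop at 3.1 rad. 82 mm from hinge to free edge, 330 mm wide, 4 mm thick; the stiff crease keeps it wherever it is left. It starts ajar
- flap_far (a joint): the same flap on the long rim farther from the robot (carton's +x rim); 0 = shut, grows as it swings up and outward away from the robot, stop at 3.1 rad
- flap_near_edge (a point): middle of the free edge of the near flap
- flap_far_edge (a point): middle of the free edge of the far flap
- flap_near_hinge (a point): middle of the near flap's hinge line, on top of the carton's wall, 75 mm above the table
- flap_far_hinge (a point): middle of the far flap's hinge line, 75 mm above the table
- low_tray: low grey plastic tray for the round tubs, fixed; outer 250 (x) x 160 (y) x 16 (z) mm, walls and floor 5 mm; origin at the centre of its underside. It may be on the left or the right of the carton
- deep_bin: smaller, deeper, square grey plastic bin for the oblong boxes, fixed; outer 150 x 150 x 45 mm, walls and floor 4 mm; origin at the centre of its underside. It stands on the other side of the carton
- tub1: round white plastic sample tub, 46 mm diameter, 30 mm high without its lid, 82 g with it; origin at the centre of its underside, z up. Its push-on lid is a flat disc of 48 mm diameter, 10 mm high, whose top face lies 40 mm above the origin when fully home and higher by its joint value otherwise. May be absent
- tub1_lid (a joint): how far this tub's lid stands up above its fully home position, in m: 0 = fully home (no gap, tub 40 mm high in all), at most 0.008; it slides on a tight fit and takes about 4 N to push
- tub2: round white plastic sample tub, 46 mm diameter, 30 mm high without its lid, 82 g with it; origin at the centre of its underside, z up. Its push-on lid is a flat disc of 48 mm diameter, 10 mm high, whose top face lies 40 mm above the origin when fully home and higher by its joint value otherwise. May be absent
- tub2_lid (a joint): how far this tub's lid stands up above its fully home position, in m: 0 = fully home (no gap, tub 40 mm high in all), at most 0.008; it slides on a tight fit and takes about 4 N to push
- tub3: round white plastic sample tub, 46 mm diameter, 30 mm high without its lid, 82 g with it; origin at the centre of its underside, z up. Its push-on lid is a flat disc of 48 mm diameter, 10 mm high, whose top face lies 40 mm above the origin when fully home and higher by its joint value otherwise. May be absent
- tub3_lid (a joint): how far this tub's lid stands up above its fully home position, in m: 0 = fully home (no gap, tub 40 mm high in all), at most 0.008; it slides on a tight fit and takes about 4 N to push
- tub4: round white plastic sample tub, 46 mm diameter, 30 mm high without its lid, 82 g with it; origin at the centre of its underside, z up. Its push-on lid is a flat disc of 48 mm diameter, 10 mm high, whose top face lies 40 mm above the origin when fully home and higher by its joint value otherwise. May be absent
- tub4_lid (a joint): how far this tub's lid stands up above its fully home position, in m: 0 = fully home (no gap, tub 40 mm high in all), at most 0.008; it slides on a tight fit and takes about 4 N to push
- box1: oblong white plastic sample box with a closed lid, 30 (x) x 48 (y) x 36 (z) mm, top rim 31 x 49 mm, 70 g; origin at the centre of its underside, z up. May be absent
- box2: oblong white plastic sample box with a closed lid, 30 (x) x 48 (y) x 36 (z) mm, top rim 31 x 49 mm, 70 g; origin at the centre of its underside, z up. May be absent
- tape_roll: roll of brown packing tape lying flat, 72 mm diameter, 24 mm high; bystander, origin at the centre of its underside
- stapler: black and grey desk stapler, 125 x 34 x 42 mm; bystander, origin at the centre of its underside
There are look-alikes about, which are no part of the job. Of the things shaped like the deep_bin, the grey one is meant.

How it is judged:
On the way:
1. both carton flaps are folded back past upright (above 1.85 rad) while every sample is still in the carton (value of joint each of flap_near, flap_far above 1.85 rad and x of tub1 in the frame of carton between -0.09 and 0.09 m and y of tub1 in the frame of carton between -0.17 and 0.17 m and z of each of tub1, tub2, tub3, tub4, box1, box2 in the frame of carton below 0.03 m and x of tub2 in the frame of carton between -0.09 and 0.09 m and y of tub2 in the frame of carton between -0.17 and 0.17 m and x of tub3 in the frame of carton between -0.09 and 0.09 m and y of tub3 in the frame of carton between -0.17 and 0.17 m and x of tub4 in the frame of carton between -0.09 and 0.09 m and y of tub4 in the frame of carton between -0.17 and 0.17 m and x of box1 in the frame of carton between -0.09 and 0.09 m and y of box1 in the frame of carton between -0.17 and 0.17 m and x of box2 in the frame of carton between -0.09 and 0.09 m and y of box2 in the frame of carton between -0.17 and 0.17 m), for 0.2 s.
At the end, for the whole second after the job is handed in: Both flaps folded back (over 1.85 rad); every tub upright (0.15 rad), at rest on the floor of the low tray (underside under 12 mm above the tray's underside), lid under 2 mm from fully home; every box upright, at rest on the floor of the deep bin (value of joint each of flap_near, flap_far above 1.85 rad and x of tub1 in the frame of low_tray between -0.12 and 0.12 m and y of tub1 in the frame of low_tray between -0.075 and 0.075 m and z of each of tub1, tub2, tub3, tub4 in the frame of low_tray below 0.012 m and angle between each of tub1, tub2, tub3, tub4, box1, box2's own z axis and vertical below 0.15 rad and linear speed of each of tub1, tub2, tub3, tub4, box1, box2 below 0.02 m/s and value of joint each of tub1_lid, tub2_lid, tub3_lid, tub4_lid below 0.002 m and x of tub2 in the frame of low_tray between -0.12 and 0.12 m and y of tub2 in the frame of low_tray between -0.075 and 0.075 m and x of tub3 in the frame of low_tray between -0.12 and 0.12 m and y of tub3 in the frame of low_tray between -0.075 and 0.075 m and x of tub4 in the frame of low_tray between -0.12 and 0.12 m and y of tub4 in the frame of low_tray between -0.075 and 0.075 m and x of box1 in the frame of deep_bin between -0.071 and 0.071 m and y of box1 in the frame of deep_bin between -0.071 and 0.071 m and z of each of box1, box2 in the frame of deep_bin below 0.012 m and x of box2 in the frame of deep_bin between -0.071 and 0.071 m and y of box2 in the frame of deep_bin between -0.071 and 0.071 m); the robot touches nothing.
It fails at once if the tape roll is moved more than 30 mm or tipped (distance of tape_roll from where it was at the start of the episode above 0.03 m or angle between tape_roll's own z axis and vertical above 0.5 rad).
It fails at once if the stapler is moved more than 30 mm or tipped (distance of stapler from where it was at the start of the episode above 0.03 m or angle between stapler's own z axis and vertical above 0.5 rad).
Of tub1, tub2, tub3, tub4, box1, box2 only 4 to 6 are there at a start; the rules pass over those that are not, and their reading is None.
At some moment in a run one of tub1, tub2, tub3, tub4, box1, box2 may be knocked a few centimetres aside while the robot is not near it.
It also fails if it takes over 210 s, if anything falls off the work surface, if the arm or the gripper's body presses on something with over 40 N, if the wrist force passes 120 N, or if a joint passes its speed limit or range.

## Working session

There is one attempt and no reset: what is moved stays moved. The work goes in short steps, Python scripts to look and compute and a tool call to move; the robot and the scene stay as the last step left them, time stands still between calls to the robot, and variables do not carry over. Pictures are saved under pics/ and viewed, and the job is handed in when it is done.

Besides the shell and the picture viewer there is one more tool, called after "Request:" by a JSON object that holds its "api" and its "payload", one argument or row to a line. apply_moves: Moves the arm, as the interface text tells. Its arguments: {"type":"object","properties":{"increments":{"type":"array","items":{"type":"object","properties":{"grip":{"type":"number"},"linear":{"type":"array","items":{"type":"number"}},"turn":{"type":"array","items":{"type":"number"}}}}},"grip_force":{"type":"number"}},"required":["increments"]}

```bash
ls; mkdir -p pics
python3 - <<'E'
from cell import *
import cv2
print(observe())
for n in("scene","top"):
    p=camera_params(n);print(n,p)
    cv2.imwrite(f"pics/{n}0.png",read_camera(n)[:,:,::-1])
E
```

```text
pics
{'time': 0.0, 'qpos': array([-1.34701715e+00,  3.42719956e-01,  1.52502293e+00,  1.16201127e-05,
        1.27541534e+00, -1.45961313e-01]), 'qvel': array([-3.74337694e-04, -1.42596365e-04, -6.92699899e-05, -5.17320303e-04,
        8.12980080e-04,  6.06486027e-04]), 'joint_efforts': array([-1.18080094e-03, -4.31246817e+01, -2.44216669e+01,  7.16469996e-02,
        5.60376188e-02, -1.21713188e-04]), 'tool_pos': array([ 0.18967099, -0.48909535,  0.22604435]), 'tool_rot': array([-3.14135396e+00,  1.54730637e-03, -1.20105905e+00]), 'contact_force': array([0.4676336 , 0.84528549, 0.06394931]), 'torque': array([-0.04885972,  0.03019142, -0.00468189]), 'opening': 0.09133537637432283}
scene {'camera_matrix': array([[582.43403681,   0.        , 319.39932883],
       [  0.        , 582.43403681, 246.1326529 ],
       [  0.        ,   0.        ,   1.        ]]), 'k1': -0.1818105017743169, 'world_to_cam': array([[ 0.74996448,  0.66142749,  0.00818206, -0.44667735],
       [-0.44809286,  0.49889674,  0.74183208,  0.11596713],
       [ 0.48658613, -0.56001403,  0.67053577, -1.51353513],
       [ 0.        ,  0.        ,  0.        ,  1.        ]])}
top {'camera_matrix': array([[529.39113934,   0.        , 316.49903492],
       [  0.        , 529.39113934, 247.62344195],
       [  0.        ,   0.        ,   1.        ]]), 'k1': 0.055626925602199624, 'world_to_cam': array([[ 0.02939944, -0.99954521,  0.00671159,  0.10359858],
       [ 0.99805836,  0.02972325,  0.05473605, -0.50137955],
       [-0.05491065,  0.00508935,  0.9984783 , -1.40516028],
       [ 0.        ,  0.        ,  0.        ,  1.        ]])}
```

View pics/scene0.png

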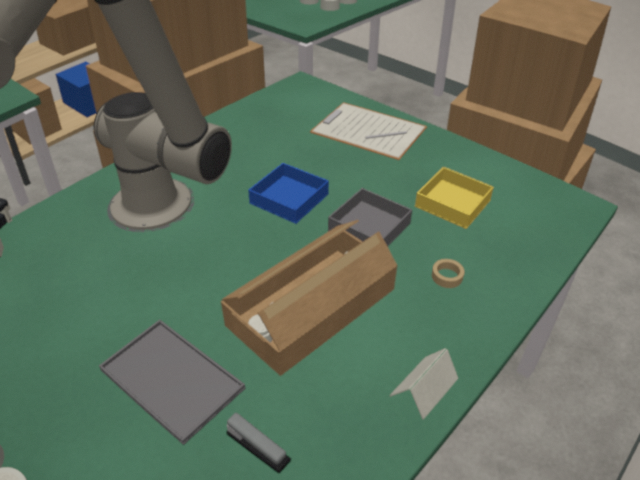

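View pics/top0.png

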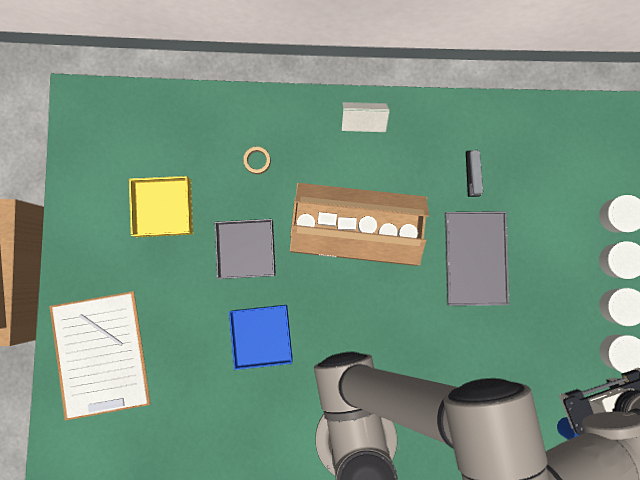

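```bash
cat > h.py <<'E'
import numpy as np, cv2
from cell import *
def rays(n,px):
    p=camera_params(n);K=p["camera_matrix"];k=p["k1"]
    px=np.atleast_2d(np.array(px,float))
    d=np.array([k,0,0,0,0.])
    s=cv2.undistortPoints(px.reshape(-1,1,2),K,d).reshape(-1,2)
    T=p["world_to_cam"];R=T[:3,:3];t=T[:3,3]
    D=np.c_[s[:,0],-s[:,1],-np.ones(len(s))]@R
    return -R.T@t,D
def onz(n,px,z):
    C,D=rays(n,px);return C+D*((z-C[2])/D[:,2])[:,None]
def proj(n,P):
    p=camera_params(n);T=p["world_to_cam"];P=np.atleast_2d(P)
    c=P@T[:3,:3].T+T[:3,3];c=c*[1,-1,-1]
    q,_=cv2.projectPoints(c,np.zeros(3),np.zeros(3),p["camera_matrix"],np.array([p["k1"],0,0,0,0.]));return q.reshape(-1,2)
def tri(a,b):
    (C1,D1),(C2,D2)=rays("scene",a),rays("top",b)
    A=np.c_[D1[0],-D2[0]];s=np.linalg.lstsq(A,C2-C1,rcond=None)[0]
    p,q=C1+s[0]*D1[0],C2+s[1]*D2[0];return (p+q)/2,np.linalg.norm(p-q)
def crop(n,f,x0,y0,x1,y1,s,im=None):
    im=read_camera(n) if im is None else im
    c=im[y0:y1,x0:x1,::-1];cv2.imwrite("pics/"+f,cv2.resize(c,None,fx=s,fy=s,interpolation=cv2.INTER_CUBIC));return im
E
python3 - <<'E'
from h import *
im=cv2.imread("pics/top0.png")[:,:,::-1];crop("top","c1.png",280,170,440,280,5,im)
im2=cv2.imread("pics/scene0.png")[:,:,::-1];crop("scene","c2.png",210,200,410,380,4,im2)
print("tape",onz("top",[257,160],.024),"stapler",onz("top",[474,173],.04))
print("tray",onz("top",[[446,212],[506,212],[508,304],[448,304]],.016))
print("bin",onz("top",[[216,222],[273,220],[274,276],[218,277]],.045))
print("white card",onz("top",[[342,104],[388,104],[388,131],[343,131]],.0))
E
```

```text
tape [[0.72748716 0.28448548 0.024     ]] stapler [[ 0.7061601  -0.29117692  0.04      ]]
tray [[ 0.60383179 -0.22562826  0.016     ]
 [ 0.60829071 -0.38483382  0.016     ]
 [ 0.36375346 -0.39230206  0.016     ]
 [ 0.35861638 -0.23471373  0.016     ]]
bin [[0.55567372 0.38349845 0.045     ]
 [0.56553175 0.23479438 0.045     ]
 [0.41893223 0.2272147  0.045     ]
 [0.41217023 0.37259588 0.045     ]]
white card [[ 0.89413816  0.06016783  0.        ]
 [ 0.8977682  -0.06553644  0.        ]
 [ 0.82339788 -0.0674425   0.        ]
 [ 0.81983527  0.05534995  0.        ]]
```

View pics/c1.png

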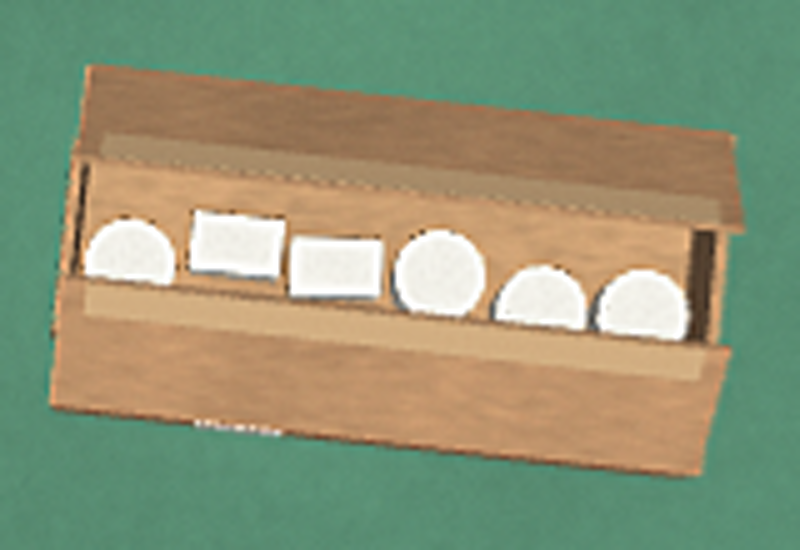

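View pics/c2.png

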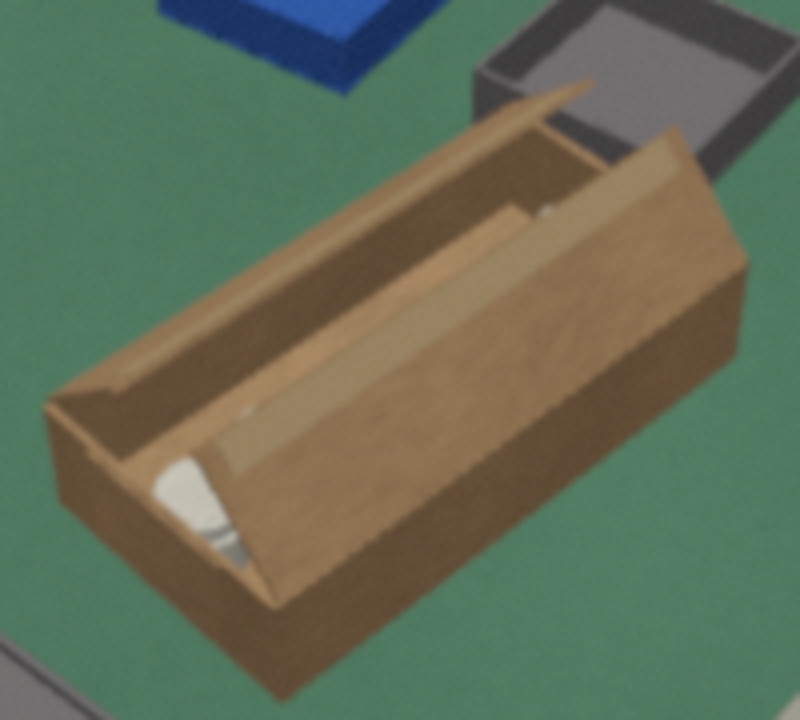

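Run:
```python
from h import *
print("bottom",onz("scene",[[280.5,375],[394,288],[225,325]],0))
a=onz("top",[[298,183],[427,197],[420,265],[290.3,251.6]],.075);print(a, a.mean(0))
print([np.linalg.norm(a[i]-a[i-1]) for i in range(4)])
print("far edge",tri([260,312.5],[428,216]),tri([378,231],[295,201]))
print("near edge",tri([240,297.5],[425.6,239.6]),tri([358,220.5],[292,226]))
```

```text
bottom [[ 6.36434343e-01 -1.59943094e-01  0.00000000e+00]
 [ 6.61943566e-01  1.75520159e-01  1.11022302e-16]
 [ 4.62518034e-01 -1.47107564e-01  0.00000000e+00]]
[[ 0.66002229  0.17126252  0.075     ]
 [ 0.63354254 -0.1616212   0.075     ]
 [ 0.45811708 -0.14706632  0.075     ]
 [ 0.48251576  0.1854611   0.075     ]] [0.55854942 0.01200902 0.075     ]
[np.float64(0.17807349944841838), np.float64(0.3339352511791655), np.float64(0.17602823022404962), np.float64(0.33342132878058073)]
far edge (array([ 0.57940175, -0.15107358,  0.13195672]), np.float64(0.00512011225697442)) (array([0.60468731, 0.17522302, 0.13416885]), np.float64(0.00013656109617458766))
near edge (array([ 0.52131777, -0.14731319,  0.12721495]), np.float64(0.004965281977385684)) (array([0.54447581, 0.18178226, 0.1254222 ]), np.float64(0.0021962555734719954))
```

Request:
{"api": "apply_moves", "payload": {
  "increments": [
    {"grip": 0, "linear": [372, 501, 0], "turn": [0, 0, -4.3]},
    {"grip": 0, "linear": [372, 501, 0], "turn": [0, 0, -4.3]},
    {"grip": 0, "linear": [372, 501, 0], "turn": [0, 0, -4.3]},
    {"grip": 0, "linear": [372, 501, 0], "turn": [0, 0, -4.3]},
    {"grip": 0, "linear": [372, 501, 0], "turn": [0, 0, -4.3]},
    {"grip": 0, "linear": [372, 501, 0], "turn": [0, 0, -4.3]},
    {"grip": 0, "linear": [372, 501, 0], "turn": [0, 0, -4.3]},
    {"grip": 0, "linear": [372, 501, 0], "turn": [0, 0, -4.3]},
    {"grip": 0, "linear": [372, 501, 0], "turn": [0, 0, -4.3]},
    {"grip": 0, "linear": [372, 501, 0], "turn": [0, 0, -4.3]}
  ]
}}

```text
time: 1.1
tool_pos: [0.4829, -0.094, 0.2266]
tool_rot: [3.141, -0.0, -1.651]
contact_force: [1.0, -0.7, -0.6]
opening: 0.0162
```

Request:
{"api": "apply_moves", "payload": {
  "increments": [
    {"grip": 0, "linear": [79, 106, 0]},
    {"grip": 0, "linear": [79, 106, 0]},
    {"grip": 0, "linear": [79, 106, 0]},
    {"grip": 0, "linear": [79, 106, 0]},
    {"grip": 0, "linear": [79, 106, 0]}
  ]
}}

```text
schema error: expected keys grip, linear, turn
```

Run:
```python
from h import *
o=observe();print(o["tool_pos"],o["tool_rot"],o["opening"],o["time"])
crop("scene","s1.png",180,120,440,390,2.2)
```

```text
[ 0.48286126 -0.09400779  0.22661713] [ 3.14127424e+00 -1.52053895e-04 -1.65116502e+00] 0.016237386544371953 1.1
```

View pics/s1.png

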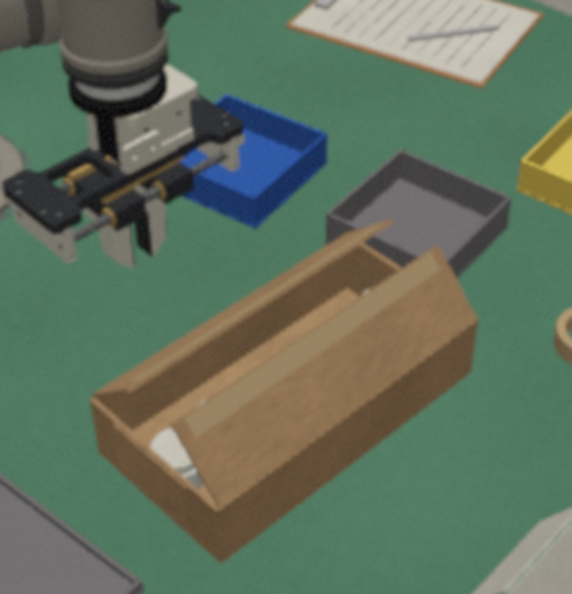

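Request:
{"api": "apply_moves", "payload": {
  "increments": [
    {"grip": 0, "linear": [79, 106, 0], "turn": [0, 0, 0]},
    {"grip": 0, "linear": [79, 106, 0], "turn": [0, 0, 0]},
    {"grip": 0, "linear": [79, 106, 0], "turn": [0, 0, 0]},
    {"grip": 0, "linear": [79, 106, 0], "turn": [0, 0, 0]},
    {"grip": 0, "linear": [79, 106, 0], "turn": [0, 0, 0]}
  ]
}}

```text
time: 1.65
tool_pos: [0.5607, 0.0103, 0.226]
tool_rot: [3.14, -0.0, -1.65]
contact_force: [-0.5, -0.2, -0.0]
opening: 0.0002
```

Run:
```python
from h import *
o=observe();print(o["tool_pos"],o["tool_rot"],o["opening"],o["time"])
crop("scene","s2.png",180,120,440,390,2.2)
```

```text
[0.56071701 0.01028239 0.22599677] [ 3.13985635e+00 -4.97984646e-04 -1.64969261e+00] 0.00024043540429699332 1.65
```

View pics/s2.png

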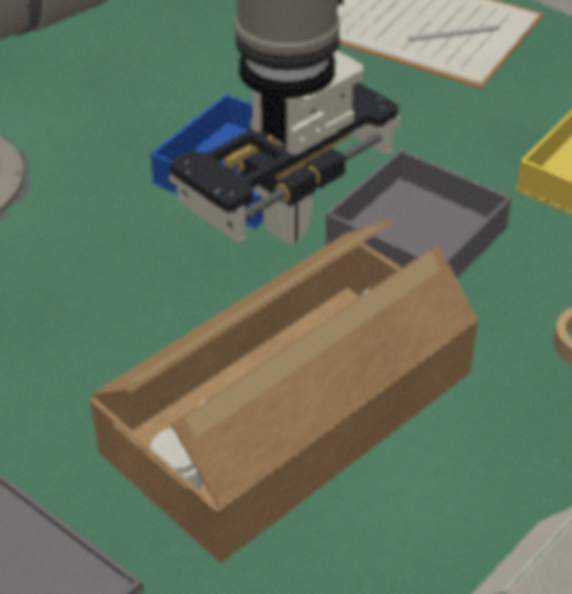

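Request:
{"api": "apply_moves", "payload": {
  "increments": [
    {"grip": 0, "linear": [0, 0, -50], "turn": [0, 0, 0]},
    {"grip": 0, "linear": [0, 0, -100], "turn": [0, 0, 0]},
    {"grip": 0, "linear": [0, 0, -120], "turn": [0, 0, 0]},
    {"grip": 0, "linear": [0, 0, -120], "turn": [0, 0, 0]},
    {"grip": 0, "linear": [-25, 2, -120], "turn": [0, 0, 0]},
    {"grip": 0, "linear": [-45, 4, -120], "turn": [0, 0, 0]}
  ]
}}

```text
time: 2.3
tool_pos: [0.5165, 0.0128, 0.1085]
tool_rot: [-3.138, -0.0, -1.653]
contact_force: [1.4, 0.8, 0.7]
opening: 0.0005
```

Request:
{"api": "apply_moves", "payload": {
  "increments": [
    {"grip": 0, "linear": [-20, 2, 0], "turn": [0, 0, 0]},
    {"grip": 0, "linear": [-40, 3, 0], "turn": [0, 0, 0]},
    {"grip": 0, "linear": [-60, 5, 0], "turn": [0, 0, 0]},
    {"grip": 0, "linear": [-78, 6, 0], "turn": [0, 0, 0]},
    {"grip": 0, "linear": [-95, 7, 0], "turn": [0, 0, 0]},
    {"grip": 0, "linear": [-95, 7, -5], "turn": [0, 0, 0]}
  ]
}}

```text
time: 2.9
tool_pos: [0.4206, 0.0204, 0.1037]
tool_rot: [-3.139, -0.0, -1.652]
contact_force: [0.0, 0.4, 0.5]
opening: 0.0004
```

Run:
```python
from h import *
crop("scene","s3.png",180,120,440,390,2.2)
```

```text
(no output)
```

View pics/s3.png

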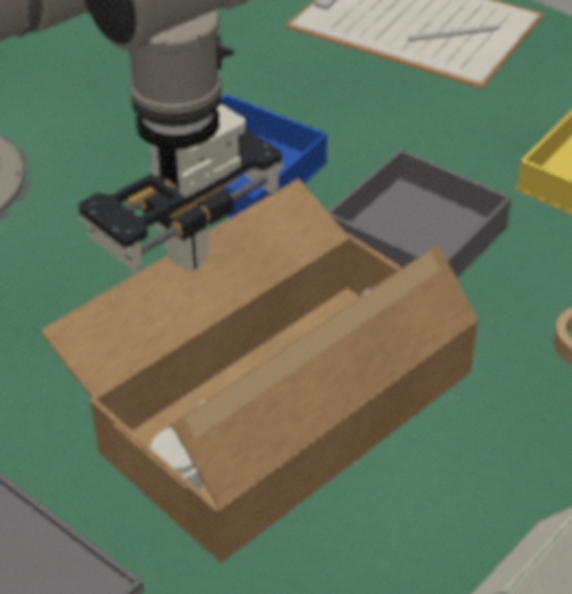

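Request:
{"api": "apply_moves", "payload": {
  "increments": [
    {"grip": 0, "linear": [50, -4, 2], "turn": [0, 0, 0]},
    {"grip": 0, "linear": [100, -8, 2], "turn": [0, 0, 0]},
    {"grip": 0, "linear": [145, -12, 2], "turn": [0, 0, 0]},
    {"grip": 0, "linear": [170, -14, 2], "turn": [0, 0, 0]},
    {"grip": 0, "linear": [190, -15, 2], "turn": [0, 0, 0]},
    {"grip": 0, "linear": [210, -17, 2], "turn": [0, 0, 0]},
    {"grip": 0, "linear": [230, -18, 2], "turn": [0, 0, 0]},
    {"grip": 0, "linear": [250, -20, 2], "turn": [0, 0, 0]},
    {"grip": 0, "linear": [276, -22, 0], "turn": [0, 0, 0]},
    {"grip": 0, "linear": [276, -22, -4], "turn": [0, 0, 0]}
  ]
}}

```text
time: 3.95
tool_pos: [0.7006, -0.0022, 0.098]
tool_rot: [-3.137, -0.0, -1.652]
contact_force: [-0.6, -0.3, -0.6]
opening: 0.0004
```

Run:
```python
from h import *
crop("scene","s4.png",180,120,440,390,2.2)
```

```text
(no output)
```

View pics/s4.png

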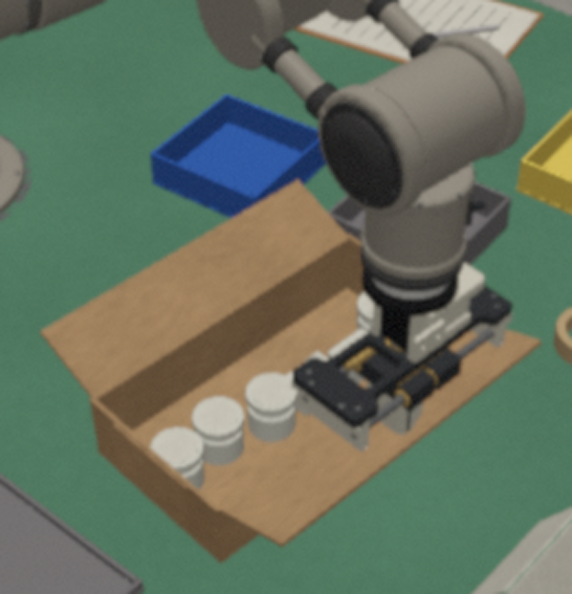

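Request:
{"api": "apply_moves", "payload": {
  "increments": [
    {"grip": 0, "linear": [0, 0, 50], "turn": [0, 0, 0]},
    {"grip": 0, "linear": [-20, -10, 100], "turn": [0, 0, 2]},
    {"grip": 1, "linear": [-220, -308, 110], "turn": [0, 0, 15]},
    {"grip": 1, "linear": [-220, -308, 110], "turn": [0, 0, 15]},
    {"grip": 1, "linear": [-220, -308, 110], "turn": [0, 0, 15]},
    {"grip": 1, "linear": [-220, -308, 110], "turn": [0, 0, 15]},
    {"grip": 1, "linear": [-220, -308, 110], "turn": [0, 0, 15]},
    {"grip": 1, "linear": [-220, -308, 110], "turn": [0, 0, 15]},
    {"grip": 1, "linear": [-220, -308, 110], "turn": [0, 0, 15]},
    {"grip": 1, "linear": [-220, -308, 110], "turn": [0, 0, 15]}
  ]
}}

```text
time: 5.0
tool_pos: [0.4746, -0.3115, 0.2083]
tool_rot: [3.141, -0.0, -0.345]
contact_force: [0.5, -0.4, -0.2]
opening: 0.0596
```

Run:
```python
from h import *
o=observe();print(o["tool_pos"],o["tool_rot"],o["opening"])
im=read_camera("top");cv2.imwrite("pics/t5raw.png",im[:,:,::-1]);crop("top","t5.png",280,150,440,290,5,im)
im=read_camera("scene");cv2.imwrite("pics/s5raw.png",im[:,:,::-1])
```

```text
[ 0.47461562 -0.31149599  0.2082714 ] [ 3.14065430e+00 -2.81891314e-04 -3.45166407e-01] 0.05960869800899808
```

View pics/t5.png

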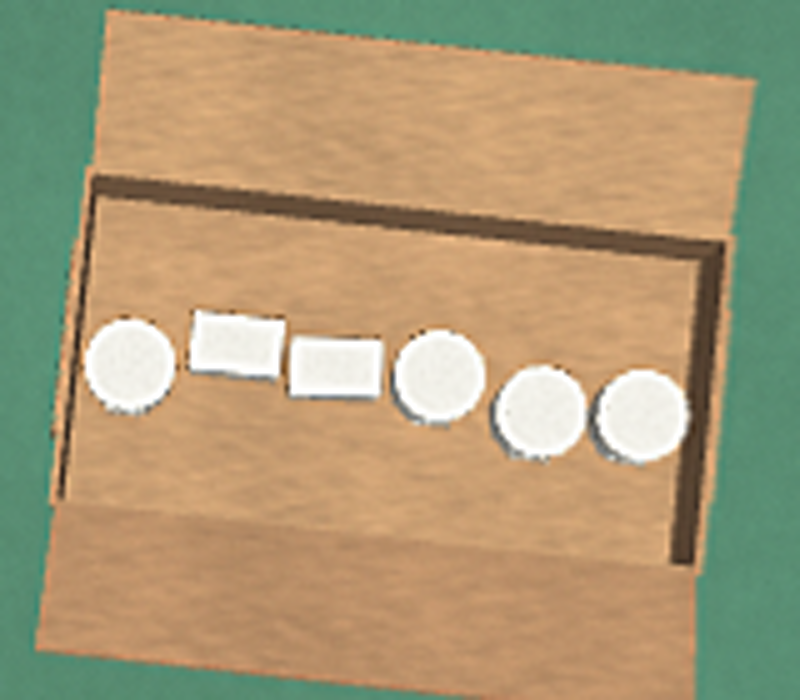

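View pics/s5raw.png

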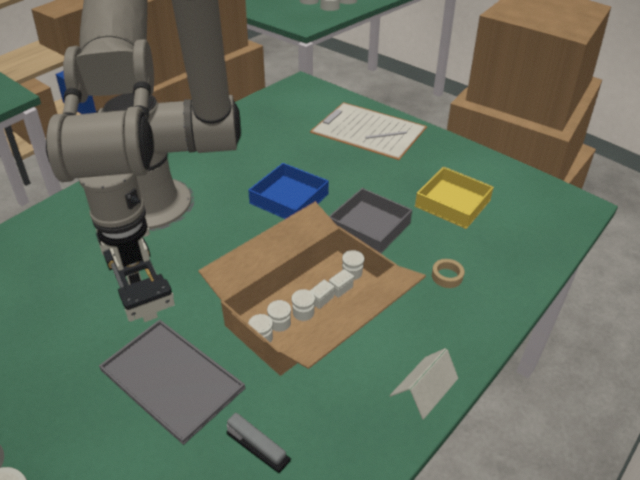

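```bash
cat >> h.py <<'E'
YAW=-0.079;C0=np.array([.559,.010])
def find(im,x0=285,y0=150,x1=440,y1=290,z=None):
    hsv=cv2.cvtColor(im,cv2.COLOR_RGB2HSV);m=((hsv[...,1]<35)&(hsv[...,2]>205)).astype(np.uint8)
    k=np.zeros_like(m);k[y0:y1,x0:x1]=m[y0:y1,x0:x1]
    out=[]
    cs,_=cv2.findContours(k,cv2.RETR_EXTERNAL,cv2.CHAIN_APPROX_NONE)
    for c in cs:
        a=cv2.contourArea(c)
        if a<60: continue
        r=cv2.minAreaRect(c);(_,_),rad=cv2.minEnclosingCircle(c)
        ratio=max(r[1])/min(r[1]); box=a/(np.pi*rad*rad)<.8
        M=cv2.moments(c);px=(M["m10"]/M["m00"],M["m01"]/M["m00"])
        zz=z if z else (.0405 if box else .050)
        w=onz("top",px,zz)[0]
        q=onz("top",cv2.boxPoints(r),zz)[:,:2];e=q[1]-q[0];f=q[2]-q[1]
        l=e if np.linalg.norm(e)>np.linalg.norm(f) else f
        ang=np.arctan2(l[1],l[0])-np.pi/2; ang=(ang+np.pi/2)%np.pi-np.pi/2
        out.append((("box" if box else "tub"),np.round(px,1),a,np.round(w[:2],4),round(ang,3),np.round([np.linalg.norm(e),np.linalg.norm(f)],4)))
    return sorted(out,key=lambda t:-t[3][1])
E
python3 - <<'E'
from h import *
im=cv2.imread("pics/t5raw.png")[:,:,::-1].copy()
for o in find(im): print(o, (np.array([[np.cos(YAW),np.sin(YAW)],[-np.sin(YAW),np.cos(YAW)]])@(o[3]-C0)).round(4))
# flap: far edge pts, near edge points: radius-82 about hinge
h=np.array
def flap(px,sgn):
    hx=C0[0]+sgn*.088*np.cos(YAW)
    for th in np.arange(1.6,3.1,.05):
        e=-sgn*.082*np.cos(th); z=.075+.082*np.sin(th)
        P=np.r_[C0+np.array([np.cos(YAW),np.sin(YAW)])*(sgn*(.088-.082*np.cos(th))),z]
        yield th,proj("top",P)[0]
print("far",[(round(t,2),p.round(0)) for t,p in flap(0,1)][::3])
print("near",[(round(t,2),p.round(0)) for t,p in flap(0,-1)][::3])
E
```

```text
('tub', array([305.5, 222.5]), 231.5, array([0.5609, 0.1492]), np.float64(0.818), array([0.0463, 0.0445])) [-0.0091  0.1389]
('box', array([326.8, 218.4]), 176.5, array([0.5746, 0.0936]), np.float64(-0.081), array([0.0295, 0.0478])) [0.009  0.0846]
('box', array([346.6, 222.9]), 175.0, array([0.5642, 0.0412]), np.float64(0.03), array([0.0475, 0.0291])) [0.0027 0.0315]
('tub', array([367.5, 224.6]), 226.5, array([ 0.5602, -0.013 ]), np.float64(0.494), array([0.0446, 0.0445])) [ 0.003  -0.0228]
('tub', array([387.8, 231.9]), 229.5, array([ 0.5428, -0.0666]), np.float64(0.814), array([0.0446, 0.0443])) [-0.0101 -0.0776]
('tub', array([408. , 232.6]), 226.0, array([ 0.5424, -0.1194]), np.float64(-1.088), array([0.0446, 0.0455])) [-0.0063 -0.1303]
far [(np.float64(1.6), array([366., 184.])), (np.float64(1.75), array([367., 179.])), (np.float64(1.9), array([367., 174.])), (np.float64(2.05), array([368., 170.])), (np.float64(2.2), array([368., 166.])), (np.float64(2.35), array([368., 163.])), (np.float64(2.5), array([368., 161.])), (np.float64(2.65), array([368., 159.])), (np.float64(2.8), array([367., 158.])), (np.float64(2.95), array([367., 158.]))]
near [(np.float64(1.6), array([359., 258.])), (np.float64(1.75), array([358., 263.])), (np.float64(1.9), array([357., 268.])), (np.float64(2.05), array([357., 272.])), (np.float64(2.2), array([356., 277.])), (np.float64(2.35), array([355., 281.])), (np.float64(2.5), array([355., 284.])), (np.float64(2.65), array([354., 286.])), (np.float64(2.8), array([354., 288.])), (np.float64(2.95), array([353., 289.]))]
```

Request:
{"api": "apply_moves", "payload": {
  "increments": [
    {"grip": 1, "linear": [68, 192, 0], "turn": [0, 0, 2.5]},
    {"grip": 1, "linear": [68, 192, 0], "turn": [0, 0, 2.5]},
    {"grip": 1, "linear": [68, 192, 0], "turn": [0, 0, 2.5]},
    {"grip": 1, "linear": [68, 192, 0], "turn": [0, 0, 2.5]},
    {"grip": 1, "linear": [68, 192, -30], "turn": [0, 0, 2.5]},
    {"grip": 1, "linear": [68, 192, -80], "turn": [0, 0, 2.5]},
    {"grip": 1, "linear": [68, 192, -80], "turn": [0, 0, 2.5]}
  ]
}}

```text
time: 5.8
tool_pos: [0.5412, -0.1141, 0.1225]
tool_rot: [-3.138, 0.012, -0.087]
contact_force: [-0.9, 0.2, -0.1]
opening: 0.0915
```

Request:
{"api": "apply_moves", "payload": {
  "increments": [
    {"grip": 1, "linear": [1, -4, -40], "turn": [0, 0, 0]},
    {"grip": 1, "linear": [1, -4, -80], "turn": [0, 0, 0]},
    {"grip": 1, "linear": [1, -4, -101], "turn": [0, 0, 0]},
    {"grip": 1, "linear": [1, -4, -101], "turn": [0, 0, 0]}
  ]
}}

```text
time: 6.2
tool_pos: [0.5449, -0.1206, 0.0257]
tool_rot: [-3.14, 0.004, -0.088]
contact_force: [-0.1, -1.0, 0.7]
opening: 0.0918
```

Run:
```python
from h import *
o=observe();print(o["tool_pos"],o["tool_rot"],o["opening"])
crop("scene","s6.png",180,180,440,390,3)
```

```text
[ 0.54493719 -0.12060783  0.02572965] [-3.1403236   0.00413026 -0.08833321] 0.09184129933900757
```

View pics/s6.png

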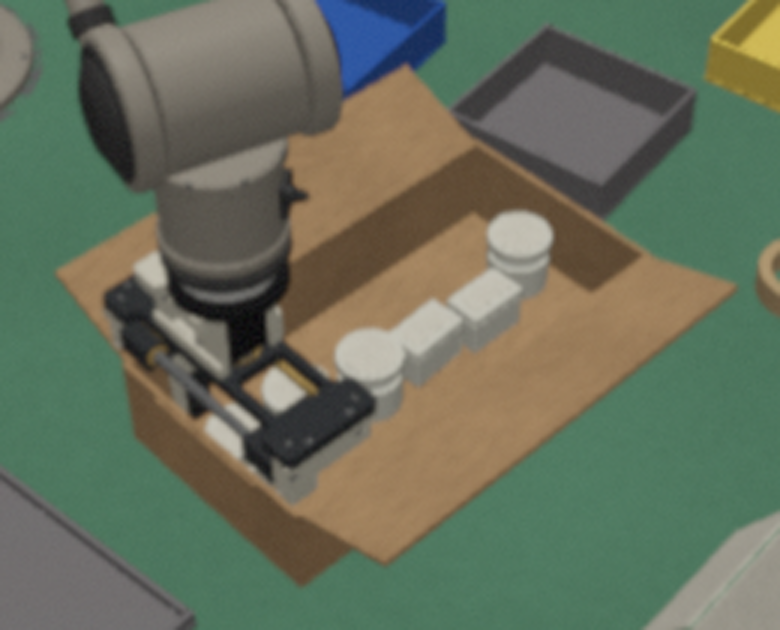

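Request:
{"api": "apply_moves", "payload": {
  "grip_force": 20,
  "increments": [
    {"grip": 0, "linear": [0, 0, 0], "turn": [0, 0, 0]},
    {"grip": 0, "linear": [0, 0, 0], "turn": [0, 0, 0]},
    {"grip": 0, "linear": [0, 0, 0], "turn": [0, 0, 0]},
    {"grip": 0, "linear": [0, 0, 0], "turn": [0, 0, 0]},
    {"grip": 0, "linear": [0, 0, 0], "turn": [0, 0, 0]},
    {"grip": 0, "linear": [0, 0, 0], "turn": [0, 0, 0]},
    {"grip": 0, "linear": [0, 0, 30], "turn": [0, 0, 0]},
    {"grip": 0, "linear": [0, 0, 70], "turn": [0, 0, 0]},
    {"grip": 0, "linear": [0, 0, 115], "turn": [0, 0, 0]},
    {"grip": 0, "linear": [0, 0, 140], "turn": [0, 0, 0]}
  ]
}}

```text
time: 7.25
tool_pos: [0.5471, -0.1213, 0.1702]
tool_rot: [3.141, -0.004, -0.087]
contact_force: [0.4, 0.1, -0.7]
opening: 0.0471
```

Request:
{"api": "apply_moves", "payload": {
  "increments": [
    {"grip": 0, "linear": [-3, -45, 0], "turn": [0, 0, 0]},
    {"grip": 0, "linear": [-3, -95, 0], "turn": [0, 0, 0]},
    {"grip": 0, "linear": [-3, -145, 0], "turn": [0, 0, 0]},
    {"grip": 0, "linear": [-3, -195, 0], "turn": [0, 0, 0]},
    {"grip": 0, "linear": [-3, -225, 0], "turn": [0, 0, 0]},
    {"grip": 0, "linear": [-3, -225, -30], "turn": [0, 0, 0]},
    {"grip": 0, "linear": [-3, -225, -80], "turn": [0, 0, 0]},
    {"grip": 0, "linear": [-3, -225, -120], "turn": [0, 0, 0]},
    {"grip": 0, "linear": [-3, -225, -130], "turn": [0, 0, 0]},
    {"grip": 0, "linear": [-3, -225, -134], "turn": [0, 0, 0]}
  ]
}}

```text
time: 8.25
tool_pos: [0.5427, -0.3456, 0.0317]
tool_rot: [-3.14, 0.002, -0.087]
contact_force: [-0.1, -0.1, -0.5]
opening: 0.0471
```

Request:
{"api": "apply_moves", "payload": {
  "increments": [
    {"grip": 0, "linear": [0, 0, -4], "turn": [0, 0, 0]},
    {"grip": 0, "linear": [0, 0, -6], "turn": [0, 0, 0]},
    {"grip": 0, "linear": [0, 0, -7], "turn": [0, 0, 0]}
  ]
}}

```text
time: 8.55
tool_pos: [0.5443, -0.3467, 0.0277]
tool_rot: [3.139, -0.003, -0.086]
contact_force: [-0.0, 0.7, 4.2]
opening: 0.0472
```

Request:
{"api": "apply_moves", "payload": {
  "increments": [
    {"grip": 0, "linear": [0, 0, -2], "turn": [0, 0, 0]},
    {"grip": 0, "linear": [0, 0, -4], "turn": [0, 0, 0]},
    {"grip": 0, "linear": [0, 0, -6], "turn": [0, 0, 0]}
  ]
}}

```text
time: 8.85
tool_pos: [0.5443, -0.3468, 0.0215]
tool_rot: [3.14, -0.003, -0.087]
contact_force: [-4.3, 3.5, 24.7]
opening: 0.0472
```

Request:
{"api": "apply_moves", "payload": {
  "increments": [
    {"grip": 0, "linear": [0, 0, 3], "turn": [0, 0, 0]},
    {"grip": 1, "linear": [0, 0, 3], "turn": [0, 0, 0]},
    {"grip": 1, "linear": [0, 0, 3], "turn": [0, 0, 0]},
    {"grip": 1, "linear": [0, 0, 3], "turn": [0, 0, 0]},
    {"grip": 1, "linear": [0, 0, 3], "turn": [0, 0, 0]},
    {"grip": 1, "linear": [0, 0, 40], "turn": [0, 0, 0]},
    {"grip": 1, "linear": [0, 0, 90], "turn": [0, 0, 0]},
    {"grip": 1, "linear": [-60, 0, 140], "turn": [0, 0, 0]},
    {"grip": 1, "linear": [-110, 0, 140], "turn": [0, 0, 0]}
  ]
}}

```text
time: 9.75
tool_pos: [0.4577, -0.3471, 0.1574]
tool_rot: [3.137, -0.006, -0.084]
contact_force: [0.1, -0.2, 0.2]
opening: 0.0917
```

Run:
```python
from h import *
o=observe();print(o["tool_pos"],o["tool_rot"],o["opening"])
im=read_camera("top");cv2.imwrite("pics/t7.png",im[:,:,::-1])
for q in find(im,285,140,515,310): print(q)
crop("scene","s7.png",80,180,440,450,2.2)
```

```text
[ 0.45769849 -0.34708305  0.15743067] [ 3.13683669 -0.00582288 -0.08439072] 0.09169539612154529
('tub', array([305.5, 222.5]), 231.5, array([0.5609, 0.1492]), np.float64(0.818), array([0.0463, 0.0445]))
('box', array([326.8, 218.4]), 176.5, array([0.5746, 0.0936]), np.float64(-0.081), array([0.0295, 0.0478]))
('box', array([346.6, 222.9]), 176.0, array([0.5642, 0.0411]), np.float64(0.03), array([0.0475, 0.0291]))
('tub', array([367.5, 224.7]), 227.0, array([ 0.5602, -0.013 ]), np.float64(0.494), array([0.0446, 0.0445]))
('tub', array([387.8, 231.9]), 230.5, array([ 0.5428, -0.0665]), np.float64(0.814), array([0.0446, 0.0443]))
('tub', array([494.5, 235.4]), 229.5, array([ 0.5418, -0.3436]), np.float64(-1.56), array([0.0438, 0.0444]))
```

View pics/s7.png

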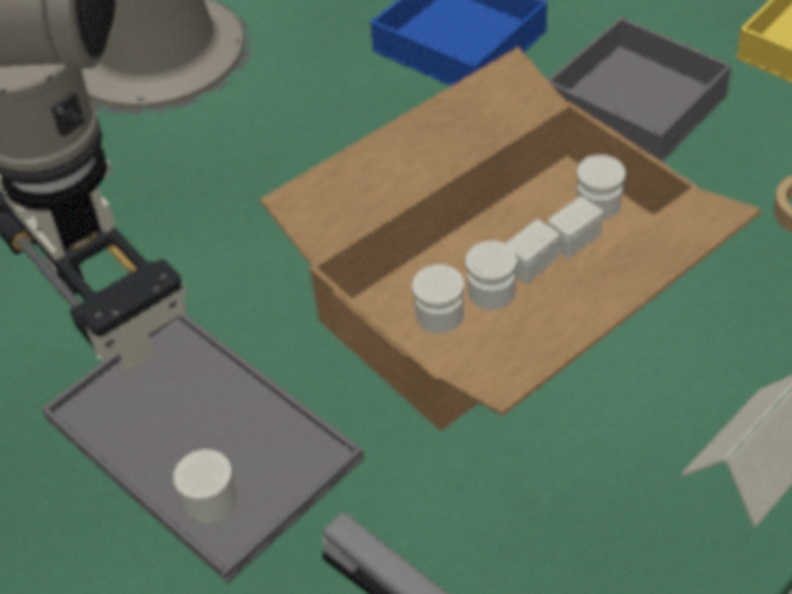

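View pics/t7.png

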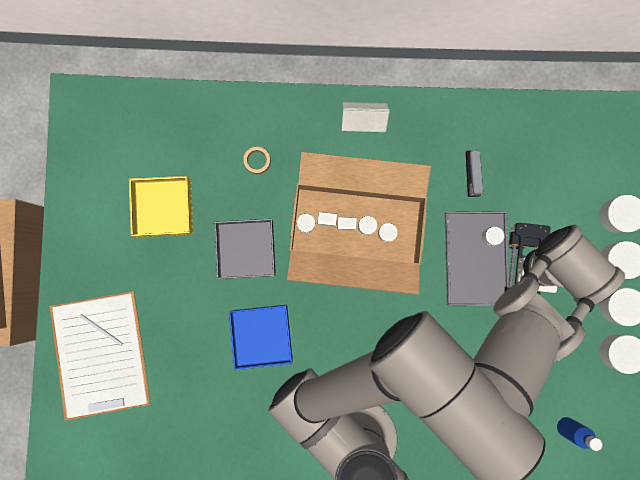

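Request:
{"api": "apply_moves", "payload": {
  "increments": [
    {"grip": 1, "linear": [85, 281, 0], "turn": [0, 0, 0]},
    {"grip": 1, "linear": [85, 281, 0], "turn": [0, 0, 0]},
    {"grip": 1, "linear": [85, 281, 0], "turn": [0, 0, 0]},
    {"grip": 1, "linear": [85, 281, 0], "turn": [0, 0, 0]},
    {"grip": 1, "linear": [85, 281, 0], "turn": [0, 0, 0]},
    {"grip": 1, "linear": [85, 281, 0], "turn": [0, 0, 0]},
    {"grip": 1, "linear": [85, 281, -30], "turn": [0, 0, 0]},
    {"grip": 1, "linear": [85, 281, -30], "turn": [0, 0, 0]}
  ]
}}

```text
time: 10.65
tool_pos: [0.5394, -0.063, 0.1208]
tool_rot: [-3.141, 0.006, -0.084]
contact_force: [-1.3, 0.1, -0.7]
opening: 0.0923
```

Request:
{"api": "apply_moves", "payload": {
  "increments": [
    {"grip": 1, "linear": [2, -3, -40], "turn": [0, 0, 0]},
    {"grip": 1, "linear": [2, -3, -80], "turn": [0, 0, 0]},
    {"grip": 1, "linear": [2, -3, -97], "turn": [0, 0, 0]},
    {"grip": 1, "linear": [2, -3, -97], "turn": [0, 0, 0]},
    {"grip": 0, "linear": [2, -3, -97], "turn": [0, 0, 0]},
    {"grip": 0, "linear": [2, -3, -97], "turn": [0, 0, 0]},
    {"grip": 0, "linear": [2, -3, -97], "turn": [0, 0, 0]},
    {"grip": 0, "linear": [2, -3, -97], "turn": [0, 0, 0]},
    {"grip": 0, "linear": [2, -3, -97], "turn": [0, 0, 0]},
    {"grip": 0, "linear": [2, -3, -97], "turn": [0, 0, 0]}
  ]
}}

```text
time: 11.65
tool_pos: [0.5434, -0.068, 0.0273]
tool_rot: [3.141, -0.001, -0.087]
contact_force: [-0.9, -0.2, 0.6]
opening: 0.0484
```

Request:
{"api": "apply_moves", "payload": {
  "increments": [
    {"grip": 0, "linear": [0, 0, 30], "turn": [0, 0, 0]},
    {"grip": 0, "linear": [0, 0, 75], "turn": [0, 0, 0]},
    {"grip": 0, "linear": [0, 0, 120], "turn": [0, 0, 0]},
    {"grip": 0, "linear": [-10, -25, 140], "turn": [0, 0, 0]},
    {"grip": 0, "linear": [-29, -69, 140], "turn": [0, 0, 0]},
    {"grip": 0, "linear": [-48, -114, 140], "turn": [0, 0, 0]},
    {"grip": 0, "linear": [-67, -159, 140], "turn": [0, 0, 0]},
    {"grip": 0, "linear": [-86, -204, 140], "turn": [0, 0, 0]},
    {"grip": 0, "linear": [-105, -249, 140], "turn": [0, 0, 0]},
    {"grip": 0, "linear": [-119, -278, 130], "turn": [0, 0, 0]}
  ]
}}

```text
time: 12.65
tool_pos: [0.4233, -0.3494, 0.158]
tool_rot: [3.139, -0.002, -0.088]
contact_force: [0.5, -1.1, -0.5]
opening: 0.0473
```

Request:
{"api": "apply_moves", "payload": {
  "increments": [
    {"grip": 0, "linear": [0, 0, -40], "turn": [0, 0, 0]},
    {"grip": 0, "linear": [0, 0, -80], "turn": [0, 0, 0]},
    {"grip": 0, "linear": [0, 0, -110], "turn": [0, 0, 0]},
    {"grip": 0, "linear": [0, 0, -122], "turn": [0, 0, 0]},
    {"grip": 0, "linear": [0, 0, -126], "turn": [0, 0, 0]}
  ]
}}

```text
time: 13.15
tool_pos: [0.4239, -0.3455, 0.0299]
tool_rot: [-3.14, 0.002, -0.087]
contact_force: [-0.5, -0.1, 0.1]
opening: 0.0471
```

Request:
{"api": "apply_moves", "payload": {
  "increments": [
    {"grip": 0, "linear": [0, 0, -3], "turn": [0, 0, 0]},
    {"grip": 0, "linear": [0, 0, -5], "turn": [0, 0, 0]},
    {"grip": 0, "linear": [0, 0, -7], "turn": [0, 0, 0]},
    {"grip": 0, "linear": [0, 0, -8], "turn": [0, 0, 0]}
  ]
}}

```text
time: 13.55
tool_pos: [0.425, -0.3467, 0.0241]
tool_rot: [3.14, -0.002, -0.086]
contact_force: [1.4, 0.6, 4.3]
opening: 0.047
```

Request:
{"api": "apply_moves", "payload": {
  "increments": [
    {"grip": 0, "linear": [0, 0, -2], "turn": [0, 0, 0]},
    {"grip": 0, "linear": [0, 0, -3], "turn": [0, 0, 0]}
  ]
}}

```text
time: 13.75
tool_pos: [0.4252, -0.3469, 0.0221]
tool_rot: [3.139, -0.003, -0.087]
contact_force: [-3.4, 2.9, 24.7]
opening: 0.0468
```

Request:
{"api": "apply_moves", "payload": {
  "increments": [
    {"grip": 0, "linear": [0, 0, 3], "turn": [0, 0, 0]},
    {"grip": 1, "linear": [0, 0, 3], "turn": [0, 0, 0]},
    {"grip": 1, "linear": [0, 0, 3], "turn": [0, 0, 0]},
    {"grip": 1, "linear": [0, 0, 3], "turn": [0, 0, 0]},
    {"grip": 1, "linear": [0, 0, 3], "turn": [0, 0, 0]},
    {"grip": 1, "linear": [0, 0, 43], "turn": [0, 0, 0]},
    {"grip": 1, "linear": [0, 0, 90], "turn": [0, 0, 0]},
    {"grip": 1, "linear": [0, 0, 140], "turn": [0, 0, 0]},
    {"grip": 1, "linear": [0, 0, 140], "turn": [0, 0, 0]}
  ]
}}

```text
time: 14.65
tool_pos: [0.4269, -0.3487, 0.1667]
tool_rot: [3.133, -0.01, -0.086]
contact_force: [0.4, 0.5, -0.2]
opening: 0.0917
```

Run:
```python
from h import *
o=observe();print(o["tool_pos"],o["tool_rot"],o["opening"])
im=read_camera("top")
for q in find(im,285,140,515,310): print(q)
crop("scene","s8.png",80,180,440,450,2.2)
```

```text
[ 0.42685544 -0.34868274  0.16671328] [ 3.13294437 -0.00966066 -0.08646623] 0.0916881671504057
('tub', array([305.5, 222.5]), 231.5, array([0.5609, 0.1492]), np.float64(0.818), array([0.0463, 0.0445]))
('box', array([326.8, 218.4]), 175.5, array([0.5746, 0.0938]), np.float64(-0.081), array([0.0295, 0.0475]))
('box', array([346.6, 222.9]), 176.0, array([0.5642, 0.0411]), np.float64(0.03), array([0.0475, 0.0291]))
('tub', array([367.5, 224.6]), 226.5, array([ 0.5602, -0.013 ]), np.float64(0.494), array([0.0446, 0.0445]))
('tub', array([494.4, 235.3]), 230.5, array([ 0.5419, -0.3435]), np.float64(-1.56), array([0.0438, 0.0444]))
('tub', array([494.1, 280.9]), 241.5, array([ 0.4235, -0.3439]), np.float64(-0.441), array([0.0455, 0.0456]))
```

View pics/s8.png

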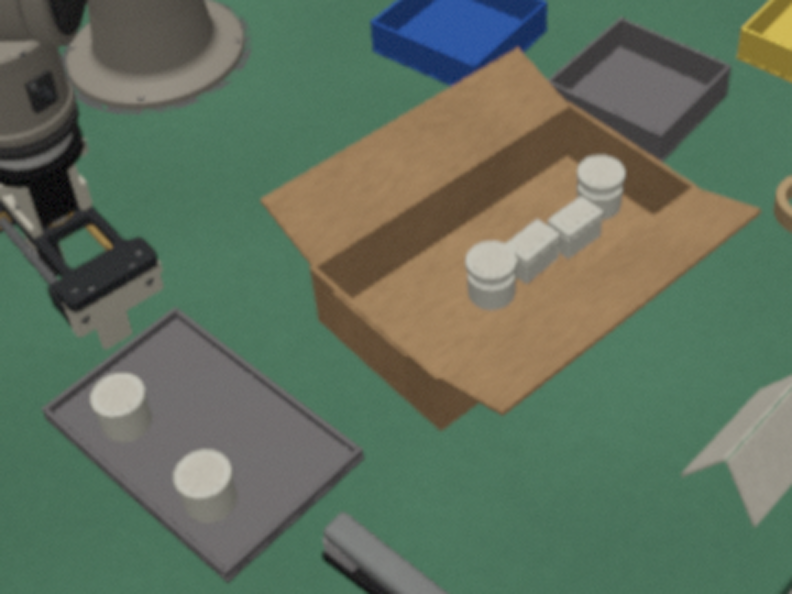

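Request:
{"api": "apply_moves", "payload": {
  "increments": [
    {"grip": 1, "linear": [133, 336, 0], "turn": [0, 0, 0]},
    {"grip": 1, "linear": [133, 336, 0], "turn": [0, 0, 0]},
    {"grip": 1, "linear": [133, 336, 0], "turn": [0, 0, 0]},
    {"grip": 1, "linear": [133, 336, 0], "turn": [0, 0, 0]},
    {"grip": 1, "linear": [133, 336, 0], "turn": [0, 0, 0]},
    {"grip": 1, "linear": [133, 336, 0], "turn": [0, 0, 0]},
    {"grip": 1, "linear": [133, 336, 0], "turn": [0, 0, 0]},
    {"grip": 1, "linear": [133, 336, 0], "turn": [0, 0, 0]},
    {"grip": 1, "linear": [133, 336, -40], "turn": [0, 0, 0]},
    {"grip": 1, "linear": [133, 336, -40], "turn": [0, 0, 0]}
  ]
}}

```text
time: 15.75
tool_pos: [0.5532, -0.0093, 0.1145]
tool_rot: [-3.141, 0.012, -0.086]
contact_force: [-0.8, 0.4, -0.1]
opening: 0.0919
```

Request:
{"api": "apply_moves", "payload": {
  "increments": [
    {"grip": 1, "linear": [4, -3, -40], "turn": [0, 0, 0]},
    {"grip": 1, "linear": [4, -3, -80], "turn": [0, 0, 0]},
    {"grip": 1, "linear": [4, -3, -92], "turn": [0, 0, 0]},
    {"grip": 1, "linear": [4, -3, -92], "turn": [0, 0, 0]},
    {"grip": 0, "linear": [4, -3, -92], "turn": [0, 0, 0]},
    {"grip": 0, "linear": [4, -3, -92], "turn": [0, 0, 0]},
    {"grip": 0, "linear": [4, -3, -92], "turn": [0, 0, 0]},
    {"grip": 0, "linear": [4, -3, -92], "turn": [0, 0, 0]},
    {"grip": 0, "linear": [4, -3, -92], "turn": [0, 0, 0]},
    {"grip": 0, "linear": [4, -3, -92], "turn": [0, 0, 0]}
  ]
}}

```text
time: 16.75
tool_pos: [0.5613, -0.013, 0.0282]
tool_rot: [3.142, -0.0, -0.087]
contact_force: [-2.6, -1.1, 0.3]
opening: 0.0488
```

Request:
{"api": "apply_moves", "payload": {
  "increments": [
    {"grip": 0, "linear": [0, 0, 30], "turn": [0, 0, 0]},
    {"grip": 0, "linear": [0, 0, 75], "turn": [0, 0, 0]},
    {"grip": 0, "linear": [0, 0, 120], "turn": [0, 0, 0]},
    {"grip": 0, "linear": [-10, -20, 140], "turn": [0, 0, 0]},
    {"grip": 0, "linear": [-32, -60, 140], "turn": [0, 0, 0]},
    {"grip": 0, "linear": [-54, -102, 140], "turn": [0, 0, 0]},
    {"grip": 0, "linear": [-76, -144, 140], "turn": [0, 0, 0]},
    {"grip": 0, "linear": [-98, -186, 140], "turn": [0, 0, 0]},
    {"grip": 0, "linear": [-120, -227, 140], "turn": [0, 0, 0]},
    {"grip": 0, "linear": [-137, -259, 130], "turn": [0, 0, 0]}
  ]
}}

```text
time: 17.75
tool_pos: [0.4233, -0.2745, 0.1589]
tool_rot: [3.14, -0.002, -0.088]
contact_force: [0.5, -1.2, -1.0]
opening: 0.0472
```

Request:
{"api": "apply_moves", "payload": {
  "increments": [
    {"grip": 0, "linear": [0, 0, -40], "turn": [0, 0, 0]},
    {"grip": 0, "linear": [0, 0, -80], "turn": [0, 0, 0]},
    {"grip": 0, "linear": [0, 0, -110], "turn": [0, 0, 0]},
    {"grip": 0, "linear": [0, 0, -122], "turn": [0, 0, 0]},
    {"grip": 0, "linear": [0, 0, -126], "turn": [0, 0, 0]}
  ]
}}

```text
time: 18.25
tool_pos: [0.4238, -0.2716, 0.031]
tool_rot: [-3.14, 0.002, -0.087]
contact_force: [0.1, 0.5, -1.6]
opening: 0.0473
```

Request:
{"api": "apply_moves", "payload": {
  "increments": [
    {"grip": 0, "linear": [0, 0, -3], "turn": [0, 0, 0]},
    {"grip": 0, "linear": [0, 0, -5], "turn": [0, 0, 0]},
    {"grip": 0, "linear": [0, 0, -7], "turn": [0, 0, 0]},
    {"grip": 0, "linear": [0, 0, -8], "turn": [0, 0, 0]}
  ]
}}

```text
time: 18.65
tool_pos: [0.425, -0.2725, 0.025]
tool_rot: [3.14, -0.002, -0.086]
contact_force: [0.4, 0.1, 4.0]
opening: 0.0476
```

Request:
{"api": "apply_moves", "payload": {
  "increments": [
    {"grip": 0, "linear": [0, 0, -2], "turn": [0, 0, 0]},
    {"grip": 0, "linear": [0, 0, -3], "turn": [0, 0, 0]}
  ]
}}

```text
time: 18.85
tool_pos: [0.4251, -0.2726, 0.0218]
tool_rot: [3.14, -0.002, -0.087]
contact_force: [-2.4, 2.3, 18.0]
opening: 0.0474
```

Request:
{"api": "apply_moves", "payload": {
  "increments": [
    {"grip": 0, "linear": [0, 0, -1], "turn": [0, 0, 0]},
    {"grip": 0, "linear": [0, 0, 3], "turn": [0, 0, 0]},
    {"grip": 1, "linear": [0, 0, 3], "turn": [0, 0, 0]},
    {"grip": 1, "linear": [0, 0, 3], "turn": [0, 0, 0]},
    {"grip": 1, "linear": [0, 0, 3], "turn": [0, 0, 0]},
    {"grip": 1, "linear": [0, 0, 3], "turn": [0, 0, 0]},
    {"grip": 1, "linear": [0, 0, 43], "turn": [0, 0, 0]},
    {"grip": 1, "linear": [0, 0, 90], "turn": [0, 0, 0]},
    {"grip": 1, "linear": [0, 0, 140], "turn": [0, 0, 0]},
    {"grip": 1, "linear": [0, 0, 140], "turn": [0, 0, 0]}
  ]
}}

```text
time: 19.85
tool_pos: [0.427, -0.2744, 0.1672]
tool_rot: [3.134, -0.01, -0.087]
contact_force: [0.1, -0.5, -0.3]
opening: 0.0918
```

Run:
```python
from h import *
o=observe();print(o["tool_pos"],o["tool_rot"],o["opening"])
im=read_camera("top")
for q in find(im,285,140,515,310): print(q)
crop("scene","s9.png",80,180,440,450,2.2)
```

```text
[ 0.42702932 -0.27435896  0.16717118] [ 3.13427233 -0.01005839 -0.08650191] 0.09179175811730508
('tub', array([305.5, 222.6]), 232.5, array([0.5609, 0.1493]), np.float64(0.818), array([0.0463, 0.0445]))
('box', array([326.8, 218.4]), 175.5, array([0.5746, 0.0938]), np.float64(-0.081), array([0.0295, 0.0475]))
('box', array([346.6, 222.9]), 176.0, array([0.5642, 0.0411]), np.float64(0.03), array([0.0475, 0.0291]))
('tub', array([465.8, 280. ]), 241.5, array([ 0.4235, -0.2712]), np.float64(0.352), array([0.0468, 0.0456]))
('box', array([494.8, 231.6]), 112.5, array([ 0.5525, -0.3476]), np.float64(-0.098), array([0.0232, 0.045 ]))
('box', array([506.4, 302.3]), 61.5, array([ 0.3691, -0.3792]), np.float64(-0.11), array([0.0132, 0.0398]))
```

View pics/s9.png

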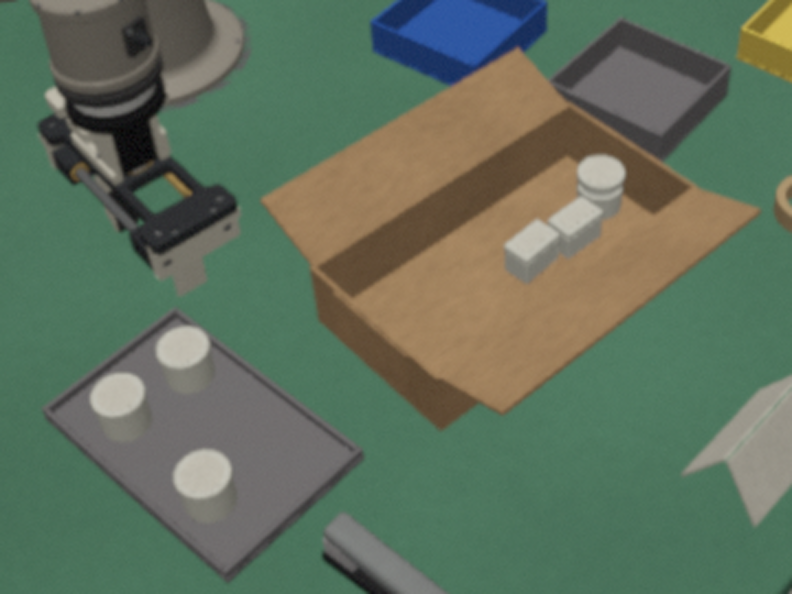

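Request:
{"api": "apply_moves", "payload": {
  "increments": [
    {"grip": 1, "linear": [136, 422, 0], "turn": [0, 0, 0]},
    {"grip": 1, "linear": [136, 422, 0], "turn": [0, 0, 0]},
    {"grip": 1, "linear": [136, 422, 0], "turn": [0, 0, 0]},
    {"grip": 1, "linear": [136, 422, 0], "turn": [0, 0, 0]},
    {"grip": 1, "linear": [136, 422, 0], "turn": [0, 0, 0]},
    {"grip": 1, "linear": [136, 422, 0], "turn": [0, 0, 0]},
    {"grip": 1, "linear": [136, 422, 0], "turn": [0, 0, 0]},
    {"grip": 1, "linear": [136, 422, 0], "turn": [0, 0, 0]},
    {"grip": 1, "linear": [136, 422, 0], "turn": [0, 0, 0]},
    {"grip": 1, "linear": [136, 422, 0], "turn": [0, 0, 0]}
  ]
}}

```text
time: 20.95
tool_pos: [0.5599, 0.1548, 0.1582]
tool_rot: [-3.141, 0.003, -0.082]
contact_force: [0.1, -0.5, -1.3]
opening: 0.0917
```

Request:
{"api": "apply_moves", "payload": {
  "increments": [
    {"grip": 1, "linear": [0, 0, -45], "turn": [0, 0, 0]},
    {"grip": 1, "linear": [0, 0, -70], "turn": [0, 0, 0]},
    {"grip": 1, "linear": [0, 0, -70], "turn": [0, 0, 0]}
  ]
}}

```text
time: 21.25
tool_pos: [0.5563, 0.149, 0.0854]
tool_rot: [3.139, 0.011, -0.087]
contact_force: [-0.8, -0.3, 0.0]
opening: 0.092
```

Request:
{"api": "apply_moves", "payload": {
  "increments": [
    {"grip": 1, "linear": [2, 0, -40], "turn": [0, 0, 0]},
    {"grip": 1, "linear": [2, 0, -65], "turn": [0, 0, 0]},
    {"grip": 1, "linear": [2, 0, -65], "turn": [0, 0, 0]},
    {"grip": 1, "linear": [2, 0, -65], "turn": [0, 0, 0]},
    {"grip": 0, "linear": [2, 0, -65], "turn": [0, 0, 0]},
    {"grip": 0, "linear": [2, 0, -65], "turn": [0, 0, 0]},
    {"grip": 0, "linear": [2, 0, -65], "turn": [0, 0, 0]},
    {"grip": 0, "linear": [2, 0, -65], "turn": [0, 0, 0]},
    {"grip": 0, "linear": [2, 0, -65], "turn": [0, 0, 0]},
    {"grip": 0, "linear": [2, 0, -65], "turn": [0, 0, 0]}
  ]
}}

```text
time: 22.25
tool_pos: [0.5622, 0.15, 0.0261]
tool_rot: [3.142, -0.0, -0.087]
contact_force: [-2.8, -0.2, 1.1]
opening: 0.0482
```

Request:
{"api": "apply_moves", "payload": {
  "increments": [
    {"grip": 0, "linear": [0, 0, 30], "turn": [0, 0, 0]},
    {"grip": 0, "linear": [0, 0, 75], "turn": [0, 0, 0]},
    {"grip": 0, "linear": [0, 0, 120], "turn": [0, 0, 0]},
    {"grip": 0, "linear": [0, -10, 143], "turn": [0, 0, 0]},
    {"grip": 0, "linear": [-2, -55, 143], "turn": [0, 0, 0]},
    {"grip": 0, "linear": [-4, -105, 143], "turn": [0, 0, 0]},
    {"grip": 0, "linear": [-7, -155, 143], "turn": [0, 0, 0]},
    {"grip": 0, "linear": [-9, -205, 143], "turn": [0, 0, 0]},
    {"grip": 0, "linear": [-11, -255, 143], "turn": [0, 0, 0]},
    {"grip": 0, "linear": [-13, -303, 143], "turn": [0, 0, 0]}
  ]
}}

```text
time: 23.25
tool_pos: [0.5487, -0.155, 0.1689]
tool_rot: [-3.141, 0.0, -0.087]
contact_force: [1.4, 0.6, -1.4]
opening: 0.0471
```

Request:
{"api": "apply_moves", "payload": {
  "increments": [
    {"grip": 0, "linear": [-2, -45, 0], "turn": [0, 0, 0]},
    {"grip": 0, "linear": [-4, -90, 0], "turn": [0, 0, 0]},
    {"grip": 0, "linear": [-5, -119, 0], "turn": [0, 0, 0]},
    {"grip": 0, "linear": [-5, -119, -40], "turn": [0, 0, 0]},
    {"grip": 0, "linear": [-5, -119, -90], "turn": [0, 0, 0]},
    {"grip": 0, "linear": [-5, -119, -125], "turn": [0, 0, 0]},
    {"grip": 0, "linear": [-5, -119, -134], "turn": [0, 0, 0]},
    {"grip": 0, "linear": [-5, -119, -138], "turn": [0, 0, 0]}
  ]
}}

```text
time: 24.05
tool_pos: [0.544, -0.2718, 0.0303]
tool_rot: [-3.141, 0.001, -0.087]
contact_force: [0.0, 0.3, -0.5]
opening: 0.0469
```

Request:
{"api": "apply_moves", "payload": {
  "increments": [
    {"grip": 0, "linear": [0, 0, -3], "turn": [0, 0, 0]},
    {"grip": 0, "linear": [0, 0, -5], "turn": [0, 0, 0]},
    {"grip": 0, "linear": [0, 0, -7], "turn": [0, 0, 0]},
    {"grip": 0, "linear": [0, 0, -9], "turn": [0, 0, 0]}
  ]
}}

```text
time: 24.45
tool_pos: [0.5454, -0.2727, 0.0237]
tool_rot: [3.14, -0.003, -0.087]
contact_force: [0.3, -0.4, 3.6]
opening: 0.0473
```

Request:
{"api": "apply_moves", "payload": {
  "increments": [
    {"grip": 0, "linear": [0, 0, -2], "turn": [0, 0, 0]},
    {"grip": 0, "linear": [0, 0, -4], "turn": [0, 0, 0]}
  ]
}}

```text
time: 24.65
tool_pos: [0.5456, -0.2727, 0.0194]
tool_rot: [3.14, -0.004, -0.087]
contact_force: [-3.5, 3.6, 25.2]
opening: 0.0473
```

Request:
{"api": "apply_moves", "payload": {
  "increments": [
    {"grip": 0, "linear": [0, 0, 3], "turn": [0, 0, 0]},
    {"grip": 1, "linear": [0, 0, 3], "turn": [0, 0, 0]},
    {"grip": 1, "linear": [0, 0, 3], "turn": [0, 0, 0]},
    {"grip": 1, "linear": [0, 0, 3], "turn": [0, 0, 0]},
    {"grip": 1, "linear": [0, 0, 3], "turn": [0, 0, 0]},
    {"grip": 1, "linear": [0, 0, 43], "turn": [0, 0, 0]},
    {"grip": 1, "linear": [0, 0, 90], "turn": [0, 0, 0]},
    {"grip": 1, "linear": [0, 0, 140], "turn": [0, 0, 0]},
    {"grip": 1, "linear": [-50, 0, 150], "turn": [0, 0, 0]},
    {"grip": 1, "linear": [-100, 0, 150], "turn": [0, 0, 0]}
  ]
}}

```text
time: 25.65
tool_pos: [0.4458, -0.2728, 0.1704]
tool_rot: [3.138, -0.005, -0.085]
contact_force: [-1.3, -1.5, -0.4]
opening: 0.0922
```

Run:
```python
from h import *
o=observe();print(o["tool_pos"],o["tool_rot"],o["opening"])
im=read_camera("top")
for q in find(im,285,140,515,310): print(q)
crop("scene","s10.png",80,180,440,450,2.2)
```

```text
[ 0.4458296  -0.27283998  0.17038122] [ 3.13781227 -0.00509051 -0.08481052] 0.09216822767050885
('box', array([326.8, 218.4]), 175.5, array([0.5746, 0.0938]), np.float64(-0.081), array([0.0295, 0.0475]))
('box', array([346.6, 222.9]), 175.0, array([0.5642, 0.0412]), np.float64(0.03), array([0.0475, 0.0291]))
('tub', array([465.8, 280. ]), 241.5, array([ 0.4235, -0.2712]), np.float64(0.352), array([0.0468, 0.0456]))
('tub', array([466.4, 234.2]), 234.0, array([ 0.5427, -0.2712]), np.float64(-1.557), array([0.0441, 0.0444]))
('box', array([506.8, 292.7]), 64.5, array([ 0.3938, -0.38  ]), np.float64(-0.093), array([0.0136, 0.0398]))
```

View pics/s10.png

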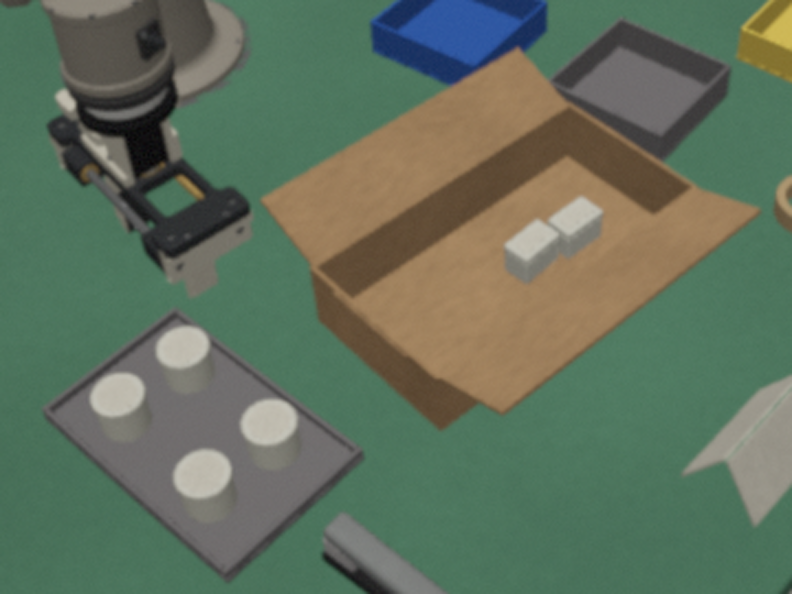

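Request:
{"api": "apply_moves", "payload": {
  "increments": [
    {"grip": 1, "linear": [118, 312, -5], "turn": [0, 0, 1.1]},
    {"grip": 1, "linear": [118, 312, -5], "turn": [0, 0, 1.1]},
    {"grip": 1, "linear": [118, 312, -5], "turn": [0, 0, 1.1]},
    {"grip": 1, "linear": [118, 312, -5], "turn": [0, 0, 1.1]},
    {"grip": 1, "linear": [118, 312, -5], "turn": [0, 0, 1.1]},
    {"grip": 1, "linear": [118, 312, -5], "turn": [0, 0, 1.1]},
    {"grip": 1, "linear": [118, 312, -5], "turn": [0, 0, 1.1]},
    {"grip": 0.75, "linear": [118, 312, -45], "turn": [0, 0, 1.1]},
    {"grip": 0.75, "linear": [118, 312, -80], "turn": [0, 0, 1.1]},
    {"grip": 0.75, "linear": [118, 312, -80], "turn": [0, 0, 1.1]}
  ]
}}

```text
time: 26.75
tool_pos: [0.5602, 0.0408, 0.0835]
tool_rot: [-3.141, 0.009, 0.029]
contact_force: [-0.6, 0.0, -0.8]
opening: 0.0725
```

Request:
{"api": "apply_moves", "payload": {
  "increments": [
    {"grip": 0.75, "linear": [1, -1, -40], "turn": [0, 0, 0]},
    {"grip": 0.75, "linear": [1, -1, -67], "turn": [0, 0, 0]},
    {"grip": 0.75, "linear": [1, -1, -67], "turn": [0, 0, 0]},
    {"grip": 0, "linear": [1, -1, -67], "turn": [0, 0, 0]},
    {"grip": 0, "linear": [1, -1, -67], "turn": [0, 0, 0]},
    {"grip": 0, "linear": [1, -1, -67], "turn": [0, 0, 0]},
    {"grip": 0, "linear": [1, -1, -67], "turn": [0, 0, 0]},
    {"grip": 0, "linear": [1, -1, -67], "turn": [0, 0, 0]},
    {"grip": 0, "linear": [1, -1, -67], "turn": [0, 0, 0]},
    {"grip": 0, "linear": [1, -1, -67], "turn": [0, 0, 0]}
  ]
}}

```text
time: 27.75
tool_pos: [0.5645, 0.039, 0.0216]
tool_rot: [3.141, -0.001, 0.029]
contact_force: [-1.1, -0.0, 5.9]
opening: 0.0308
```

Request:
{"api": "apply_moves", "payload": {
  "increments": [
    {"grip": 0, "linear": [0, 0, 30], "turn": [0, 0, 0]},
    {"grip": 0, "linear": [0, 0, 75], "turn": [0, 0, 0]},
    {"grip": 0, "linear": [0, 0, 120], "turn": [0, 0, 0]},
    {"grip": 0, "linear": [-4, 15, 143], "turn": [0, 0, 0]},
    {"grip": 0, "linear": [-15, 60, 143], "turn": [0, 0, 0.3]},
    {"grip": 0, "linear": [-28, 107, 143], "turn": [0, 0, 0.3]},
    {"grip": 0, "linear": [-40, 155, 143], "turn": [0, 0, 0.3]},
    {"grip": 0, "linear": [-53, 203, 143], "turn": [0, 0, 0.3]},
    {"grip": 0, "linear": [-66, 250, 143], "turn": [0, 0, 0.3]},
    {"grip": 0, "linear": [-78, 298, 143], "turn": [0, 0, 0.3]}
  ]
}}

```text
time: 28.75
tool_pos: [0.4851, 0.3387, 0.1637]
tool_rot: [3.141, 0.001, 0.06]
contact_force: [1.2, -0.8, 0.3]
opening: 0.0309
```

Request:
{"api": "apply_moves", "payload": {
  "increments": [
    {"grip": 0, "linear": [0, 0, -10], "turn": [0, 0, 0]},
    {"grip": 0, "linear": [0, 0, -50], "turn": [0, 0, 0]},
    {"grip": 0, "linear": [0, 0, -75], "turn": [0, 0, 0]},
    {"grip": 0, "linear": [0, 0, -75], "turn": [0, 0, 0]}
  ]
}}

```text
time: 29.15
tool_pos: [0.4837, 0.3352, 0.0848]
tool_rot: [3.138, 0.008, 0.06]
contact_force: [-0.5, -1.2, -0.8]
opening: 0.0307
```

Run:
```python
from h import *
o=observe();print(o["tool_pos"],o["tool_rot"],o["opening"])
im=read_camera("scene")
crop("scene","s11.png",220,120,460,320,3.3,im)
im=read_camera("top");crop("top","t11.png",190,150,440,290,3.2,im)
```

```text
[0.48370513 0.33524919 0.08483809] [3.13786725 0.00783864 0.05991543] 0.03068506447427525
```

View pics/s11.png

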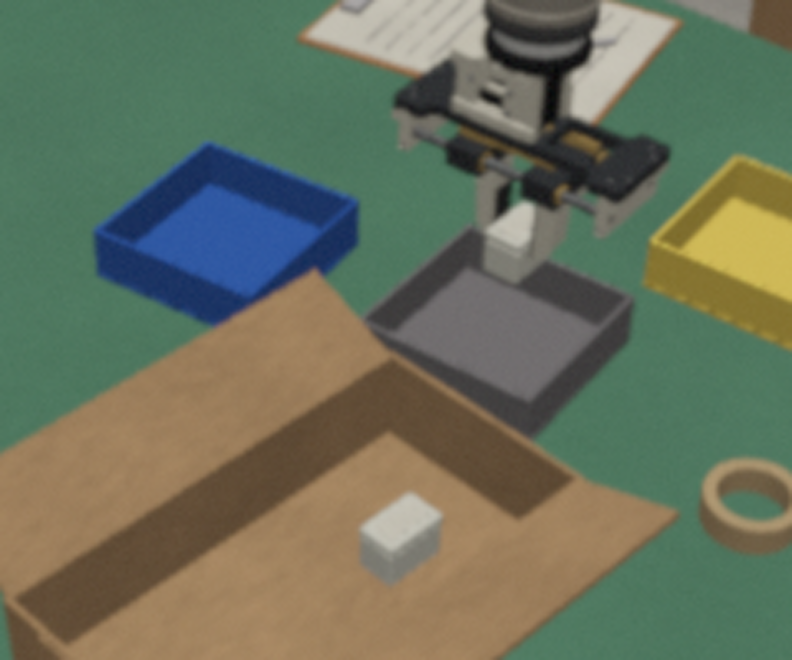

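View pics/t11.png

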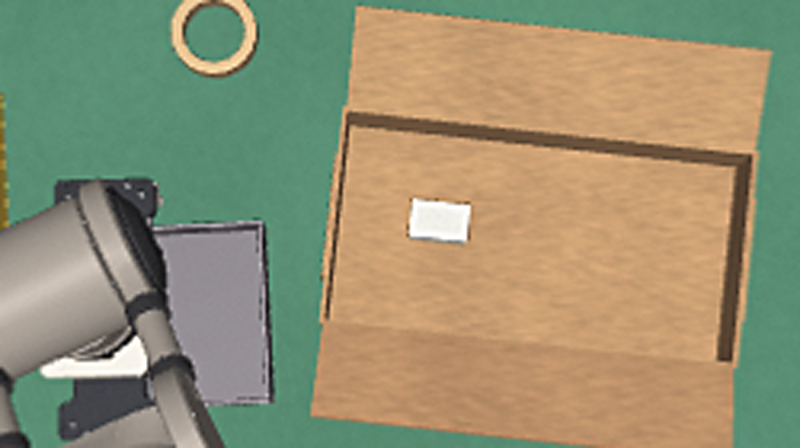

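Request:
{"api": "apply_moves", "payload": {
  "increments": [
    {"grip": 0, "linear": [0, 0, -30], "turn": [0, 0, 0]},
    {"grip": 0, "linear": [0, 0, -55], "turn": [0, 0, 0]},
    {"grip": 0, "linear": [0, 0, -64], "turn": [0, 0, 0]},
    {"grip": 0, "linear": [0, 0, -65], "turn": [0, 0, 0]},
    {"grip": 0, "linear": [0, 0, -66], "turn": [0, 0, 0]}
  ]
}}

```text
time: 29.75
tool_pos: [0.4874, 0.3374, 0.0246]
tool_rot: [-3.14, -0.003, 0.06]
contact_force: [-0.2, -0.2, 0.4]
opening: 0.0306
```

Request:
{"api": "apply_moves", "payload": {
  "increments": [
    {"grip": 0, "linear": [0, 0, -3], "turn": [0, 0, 0]},
    {"grip": 0, "linear": [0, 0, -4], "turn": [0, 0, 0]}
  ]
}}

```text
time: 29.95
tool_pos: [0.4876, 0.3377, 0.0214]
tool_rot: [-3.14, -0.004, 0.06]
contact_force: [-3.3, -2.2, 16.2]
opening: 0.0307
```

Request:
{"api": "apply_moves", "payload": {
  "increments": [
    {"grip": 0, "linear": [0, 0, 1], "turn": [0, 0, 0]},
    {"grip": 0.55, "linear": [0, 0, 1], "turn": [0, 0, 0]},
    {"grip": 0.55, "linear": [0, 0, 1], "turn": [0, 0, 0]},
    {"grip": 0.55, "linear": [0, 0, 1], "turn": [0, 0, 0]},
    {"grip": 0.55, "linear": [0, 0, 40], "turn": [0, 0, 0]},
    {"grip": 0.55, "linear": [0, 0, 90], "turn": [0, 0, 0]},
    {"grip": 0.75, "linear": [0, 0, 140], "turn": [0, 0, 0]},
    {"grip": 0.75, "linear": [20, -40, 143], "turn": [0, 0, -1.3]},
    {"grip": 0.75, "linear": [40, -80, 143], "turn": [0, 0, -1.3]},
    {"grip": 0.75, "linear": [60, -120, 143], "turn": [0, 0, -1.3]}
  ]
}}

```text
time: 30.95
tool_pos: [0.5467, 0.216, 0.1626]
tool_rot: [-3.141, -0.001, -0.075]
contact_force: [-0.1, 0.2, 0.2]
opening: 0.0684
```

Run:
```python
from h import *
o=observe();print(o["tool_pos"],o["tool_rot"],o["opening"])
im=read_camera("top")
for q in find(im,205,140,515,310): print(q)
crop("top","t12.png",190,150,520,310,2.4,im)
crop("scene","s12.png",80,120,460,450,2)
```

```text
[0.54666722 0.21602115 0.16257794] [-3.14128342e+00 -1.19193588e-03 -7.49681387e-02] 0.06844141776573007
('box', array([230.1, 249.1]), 121.0, array([0.4861, 0.3449]), np.float64(0.03), array([0.034 , 0.0263]))
('box', array([271.6, 235.1]), 198.5, array([0.526 , 0.2376]), np.float64(0.146), array([0.0908, 0.0332]))
('box', array([326.8, 218.4]), 176.5, array([0.5746, 0.0936]), np.float64(-0.081), array([0.0295, 0.0478]))
('tub', array([465.8, 280. ]), 241.5, array([ 0.4235, -0.2712]), np.float64(0.352), array([0.0468, 0.0456]))
('tub', array([466.4, 234.2]), 234.0, array([ 0.5427, -0.2712]), np.float64(-1.557), array([0.0441, 0.0444]))
('tub', array([494.4, 235.3]), 230.5, array([ 0.5419, -0.3435]), np.float64(-1.56), array([0.0438, 0.0444]))
('tub', array([494.1, 280.9]), 241.5, array([ 0.4235, -0.3439]), np.float64(-0.441), array([0.0455, 0.0456]))
```

View pics/s12.png

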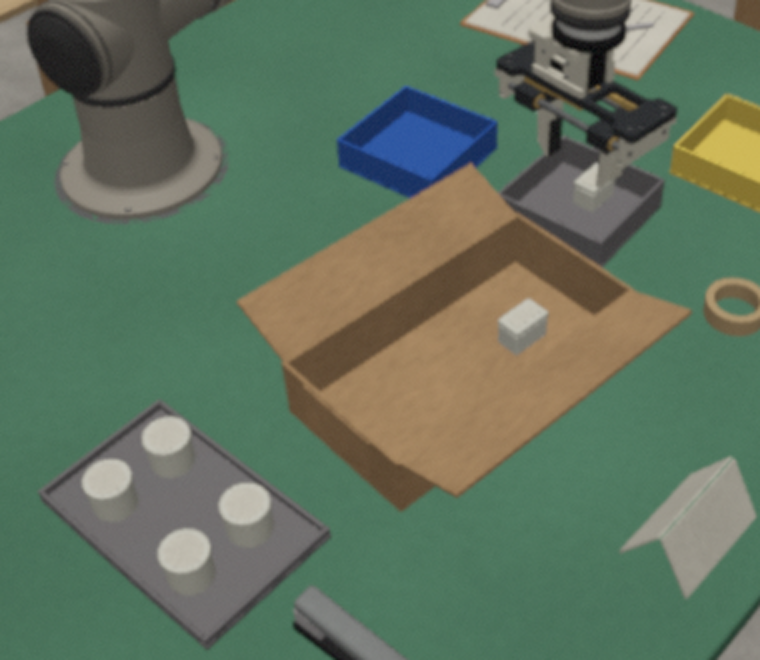

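View pics/t12.png

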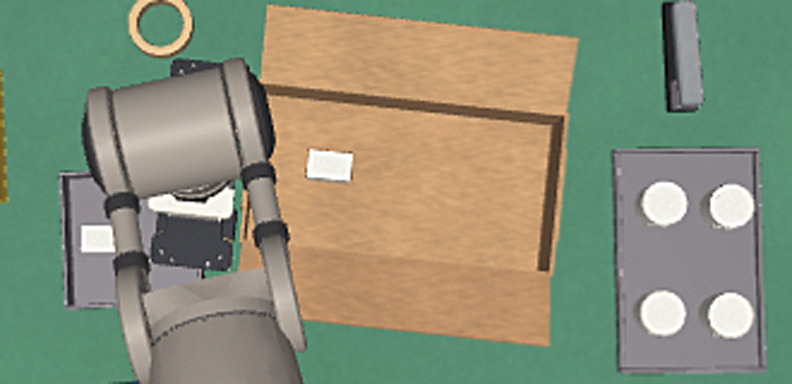

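Request:
{"api": "apply_moves", "payload": {
  "increments": [
    {"grip": 0.75, "linear": [11, -45, 0], "turn": [0, 0, 0]},
    {"grip": 0.75, "linear": [21, -90, 0], "turn": [0, 0, 0]},
    {"grip": 0.75, "linear": [28, -123, 0], "turn": [0, 0, 0]},
    {"grip": 0.75, "linear": [28, -123, -45], "turn": [0, 0, 0]},
    {"grip": 0.75, "linear": [28, -123, -80], "turn": [0, 0, 0]},
    {"grip": 0.75, "linear": [28, -123, -80], "turn": [0, 0, 0]}
  ]
}}

```text
time: 31.65
tool_pos: [0.5706, 0.0941, 0.0773]
tool_rot: [3.141, 0.01, -0.077]
contact_force: [-0.9, 0.4, -0.3]
opening: 0.0691
```

Request:
{"api": "apply_moves", "payload": {
  "increments": [
    {"grip": 0.75, "linear": [1, 0, -35], "turn": [0, 0, 0]},
    {"grip": 0.75, "linear": [1, 0, -60], "turn": [0, 0, 0]},
    {"grip": 0.75, "linear": [1, 0, -60], "turn": [0, 0, 0]},
    {"grip": 0, "linear": [1, 0, -60], "turn": [0, 0, 0]},
    {"grip": 0, "linear": [1, 0, -60], "turn": [0, 0, 0]},
    {"grip": 0, "linear": [1, 0, -60], "turn": [0, 0, 0]},
    {"grip": 0, "linear": [1, 0, -60], "turn": [0, 0, 0]},
    {"grip": 0, "linear": [1, 0, -60], "turn": [0, 0, 0]},
    {"grip": 0, "linear": [1, 0, -60], "turn": [0, 0, 0]},
    {"grip": 0, "linear": [1, 0, -60], "turn": [0, 0, 0]}
  ]
}}

```text
time: 32.65
tool_pos: [0.5754, 0.094, 0.0225]
tool_rot: [-3.142, -0.001, -0.076]
contact_force: [-1.3, -0.0, 4.2]
opening: 0.0305
```

Request:
{"api": "apply_moves", "payload": {
  "increments": [
    {"grip": 0, "linear": [0, 0, 30], "turn": [0, 0, 0]},
    {"grip": 0, "linear": [0, 0, 75], "turn": [0, 0, 0]},
    {"grip": 0, "linear": [0, 0, 120], "turn": [0, 0, 0]},
    {"grip": 0, "linear": [-5, 10, 143], "turn": [0, 0, 0.3]},
    {"grip": 0, "linear": [-25, 50, 143], "turn": [0, 0, 1.3]},
    {"grip": 0, "linear": [-45, 92, 143], "turn": [0, 0, 1.3]},
    {"grip": 0, "linear": [-65, 136, 143], "turn": [0, 0, 1.3]},
    {"grip": 0, "linear": [-85, 178, 143], "turn": [0, 0, 1.3]},
    {"grip": 0, "linear": [-85, 178, 120], "turn": [0, 0, 1.3]},
    {"grip": 0, "linear": [-85, 178, 75], "turn": [0, 0, 1.3]}
  ]
}}

```text
time: 33.65
tool_pos: [0.4916, 0.2746, 0.0991]
tool_rot: [-3.139, -0.008, 0.063]
contact_force: [-0.1, -0.9, -1.0]
opening: 0.0305
```

Request:
{"api": "apply_moves", "payload": {
  "increments": [
    {"grip": 0, "linear": [0, 0, -30], "turn": [0, 0, 0]},
    {"grip": 0, "linear": [0, 0, -60], "turn": [0, 0, 0]},
    {"grip": 0, "linear": [0, 0, -71], "turn": [0, 0, 0]},
    {"grip": 0, "linear": [0, 0, -73], "turn": [0, 0, 0]},
    {"grip": 0, "linear": [0, 0, -73], "turn": [0, 0, 0]}
  ]
}}

```text
time: 34.15
tool_pos: [0.4907, 0.2721, 0.0245]
tool_rot: [-3.141, -0.001, 0.06]
contact_force: [0.1, 0.3, -0.9]
opening: 0.0311
```

Request:
{"api": "apply_moves", "payload": {
  "increments": [
    {"grip": 0, "linear": [0, 0, -2], "turn": [0, 0, 0]},
    {"grip": 0, "linear": [0, 0, -3], "turn": [0, 0, 0]}
  ]
}}

```text
time: 34.35
tool_pos: [0.491, 0.2723, 0.0221]
tool_rot: [-3.141, -0.002, 0.06]
contact_force: [-1.3, -0.1, 9.5]
opening: 0.0307
```

Seated. Release, rise, and go clear of the views, between carton and tray height-wise, toward the robot.

Request:
{"api": "apply_moves", "payload": {
  "increments": [
    {"grip": 0.55, "linear": [0, 0, 1], "turn": [0, 0, 0]},
    {"grip": 0.55, "linear": [0, 0, 1], "turn": [0, 0, 0]},
    {"grip": 0.55, "linear": [0, 0, 1], "turn": [0, 0, 0]},
    {"grip": 0.55, "linear": [0, 0, 40], "turn": [0, 0, 0]},
    {"grip": 0.55, "linear": [0, 0, 90], "turn": [0, 0, 0]},
    {"grip": 0.55, "linear": [0, 0, 140], "turn": [0, 0, 0]},
    {"grip": 0.55, "linear": [0, 0, 190], "turn": [0, 0, 0]},
    {"grip": 0.55, "linear": [-20, -45, 200], "turn": [0, 0, 0]},
    {"grip": 0.55, "linear": [-40, -90, 200], "turn": [0, 0, 0]},
    {"grip": 0.55, "linear": [-60, -135, 200], "turn": [0, 0, 0]}
  ]
}}

```text
time: 35.35
tool_pos: [0.4293, 0.1358, 0.2215]
tool_rot: [3.141, -0.002, 0.061]
contact_force: [0.5, -0.4, -0.5]
opening: 0.0506
```

Request:
{"api": "apply_moves", "payload": {
  "increments": [
    {"grip": 0.55, "linear": [-10, -40, 0], "turn": [0, 0, 0]},
    {"grip": 0.55, "linear": [-20, -80, 0], "turn": [0, 0, 0]},
    {"grip": 0.55, "linear": [-30, -120, 0], "turn": [0, 0, 0]},
    {"grip": 0.55, "linear": [-30, -120, 0], "turn": [0, 0, 0]}
  ]
}}

```text
time: 35.75
tool_pos: [0.3992, 0.0134, 0.2211]
tool_rot: [3.14, 0.0, 0.055]
contact_force: [-0.3, 0.3, -0.1]
opening: 0.0507
```

Run:
```python
from h import *
o=observe();print(o["tool_pos"],o["tool_rot"],o["contact_force"])
im=read_camera("top")
for q in find(im,205,140,515,310): print(q)
crop("top","t13.png",190,130,520,310,2.4,im)
crop("scene","s13.png",80,120,460,480,1.9)
```

```text
[0.39917512 0.01344845 0.2211294 ] [3.14024991e+00 1.00699589e-04 5.48795549e-02] [-0.26639378  0.29554188 -0.10706962]
('box', array([232.5, 249. ]), 170.0, array([0.4864, 0.3385]), np.float64(0.03), array([0.0444, 0.0263]))
('box', array([258.1, 248. ]), 178.0, array([0.4911, 0.2717]), np.float64(0.03), array([0.0472, 0.0289]))
('tub', array([465.8, 280. ]), 241.0, array([ 0.4236, -0.2712]), np.float64(0.352), array([0.0468, 0.0456]))
('tub', array([466.5, 234.2]), 233.0, array([ 0.5427, -0.2713]), np.float64(-1.557), array([0.0441, 0.0444]))
('tub', array([494.4, 235.3]), 230.5, array([ 0.5419, -0.3435]), np.float64(-1.56), array([0.0438, 0.0444]))
('tub', array([494.1, 280.9]), 241.5, array([ 0.4235, -0.3439]), np.float64(-0.441), array([0.0455, 0.0456]))
```

View pics/s13.png

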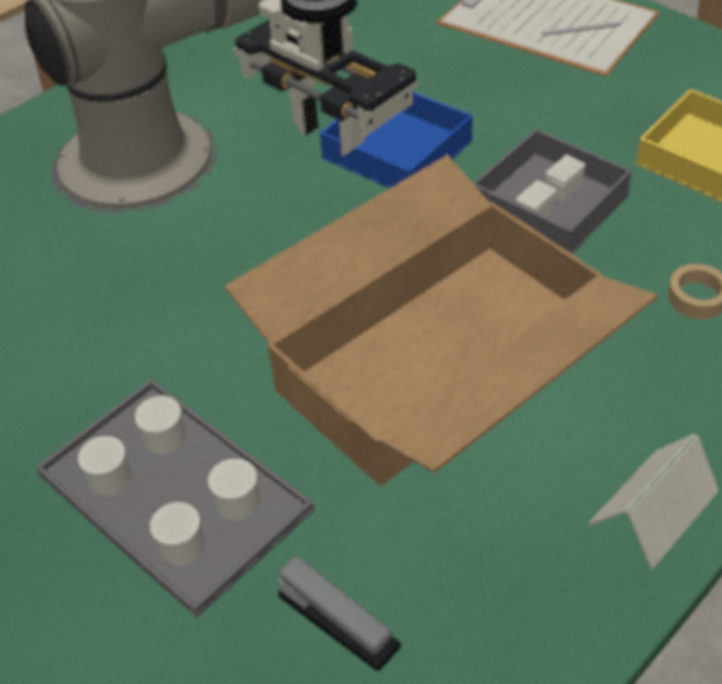

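View pics/t13.png

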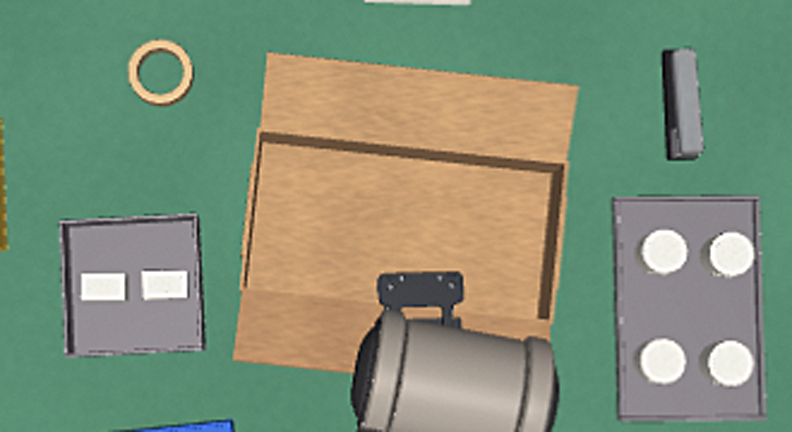

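Run:
```python
from h import *
crop("scene","s14.png",100,320,250,440,5)
```

```text
(no output)
```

View pics/s14.png

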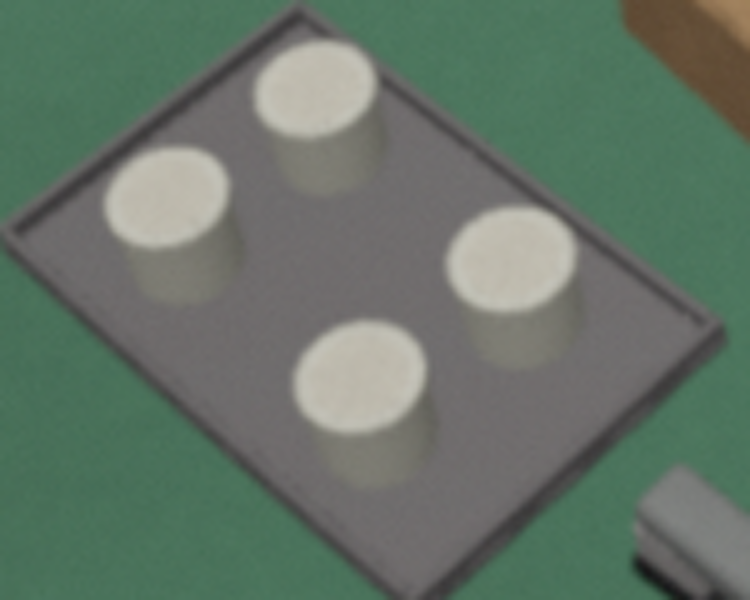

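Request:
{"api": "apply_moves", "payload": {
  "increments": [
    {"grip": 0, "linear": [4, -48, 0], "turn": [0, 0, 0]},
    {"grip": 0, "linear": [8, -96, 0], "turn": [0, 0, 0]},
    {"grip": 0, "linear": [12, -144, 0], "turn": [0, 0, 0]},
    {"grip": 0, "linear": [17, -192, 0], "turn": [0, 0, 0]},
    {"grip": 0, "linear": [21, -240, 0], "turn": [0, 0, 0]},
    {"grip": 0, "linear": [25, -285, 0], "turn": [0, 0, 0]},
    {"grip": 0, "linear": [25, -285, -45], "turn": [0, 0, 0]},
    {"grip": 0, "linear": [25, -285, -95], "turn": [0, 0, 0]},
    {"grip": 0, "linear": [25, -285, -140], "turn": [0, 0, 0]},
    {"grip": 0, "linear": [25, -285, -167], "turn": [0, 0, 0]}
  ]
}}

```text
time: 36.9
tool_pos: [0.4249, -0.2656, 0.0505]
tool_rot: [-3.138, 0.003, 0.062]
contact_force: [0.5, -0.1, 0.1]
opening: 0.0003
```

Request:
{"api": "apply_moves", "payload": {
  "increments": [
    {"grip": 0, "linear": [0, 0, -2], "turn": [0, 0, 0]},
    {"grip": 0, "linear": [0, 0, -4], "turn": [0, 0, 0]},
    {"grip": 0, "linear": [0, 0, -6], "turn": [0, 0, 0]}
  ]
}}

```text
time: 37.2
tool_pos: [0.4267, -0.2683, 0.0494]
tool_rot: [3.139, -0.002, 0.061]
contact_force: [-0.1, -0.2, 0.2]
opening: 0.0006
```

Request:
{"api": "apply_moves", "payload": {
  "increments": [
    {"grip": 0, "linear": [-1, -3, -1], "turn": [0, 0, 0]},
    {"grip": 0, "linear": [-1, -3, -2], "turn": [0, 0, 0]},
    {"grip": 0, "linear": [-1, -3, -4], "turn": [0, 0, 0]},
    {"grip": 0, "linear": [-1, -3, -5], "turn": [0, 0, 0]}
  ]
}}

```text
time: 37.6
tool_pos: [0.4248, -0.2717, 0.045]
tool_rot: [3.14, -0.002, 0.06]
contact_force: [-5.4, 3.5, 25.4]
opening: 0.0005
```

Request:
{"api": "apply_moves", "payload": {
  "increments": [
    {"grip": 0, "linear": [0, 0, 15], "turn": [0, 0, 0]},
    {"grip": 0, "linear": [45, 0, 20], "turn": [0, 0, 0]},
    {"grip": 0, "linear": [90, 0, 20], "turn": [0, 0, 0]},
    {"grip": 0, "linear": [119, 0, 12], "turn": [0, 0, 0]},
    {"grip": 0, "linear": [119, 0, 6], "turn": [0, 0, 0]},
    {"grip": 0, "linear": [119, 0, 3], "turn": [0, 0, 0]},
    {"grip": 0, "linear": [119, 0, 1], "turn": [0, 0, 0]},
    {"grip": 0, "linear": [119, 0, 0], "turn": [0, 0, 0]}
  ]
}}

```text
time: 38.4
tool_pos: [0.5429, -0.2706, 0.0451]
tool_rot: [-3.141, -0.002, 0.059]
contact_force: [-1.4, 6.4, 18.8]
opening: 0.0003
```

Home (0.0451 under 19 N). Next one in y.

Request:
{"api": "apply_moves", "payload": {
  "increments": [
    {"grip": 0, "linear": [0, 0, 15], "turn": [0, 0, 0]},
    {"grip": 0, "linear": [0, -40, 20], "turn": [0, 0, 0]},
    {"grip": 0, "linear": [0, -74, 20], "turn": [0, 0, 0]},
    {"grip": 0, "linear": [0, -74, 12], "turn": [0, 0, 0]},
    {"grip": 0, "linear": [0, -74, 6], "turn": [0, 0, 0]},
    {"grip": 0, "linear": [0, -74, 3], "turn": [0, 0, 0]},
    {"grip": 0, "linear": [0, -74, 1], "turn": [0, 0, 0]},
    {"grip": 0, "linear": [0, -74, 0], "turn": [0, 0, 0]}
  ]
}}

```text
time: 39.2
tool_pos: [0.5419, -0.344, 0.0451]
tool_rot: [-3.141, 0.002, 0.061]
contact_force: [-10.7, 3.0, 22.3]
opening: 0.0006
```

Request:
{"api": "apply_moves", "payload": {
  "increments": [
    {"grip": 0, "linear": [0, 0, 15], "turn": [0, 0, 0]},
    {"grip": 0, "linear": [-45, 0, 20], "turn": [0, 0, 0]},
    {"grip": 0, "linear": [-90, 0, 20], "turn": [0, 0, 0]},
    {"grip": 0, "linear": [-119, 0, 12], "turn": [0, 0, 0]},
    {"grip": 0, "linear": [-119, 0, 6], "turn": [0, 0, 0]},
    {"grip": 0, "linear": [-119, 0, 3], "turn": [0, 0, 0]},
    {"grip": 0, "linear": [-119, 0, 1], "turn": [0, 0, 0]},
    {"grip": 0, "linear": [-119, 0, 0], "turn": [0, 0, 0]}
  ]
}}

```text
time: 40.0
tool_pos: [0.4251, -0.3448, 0.045]
tool_rot: [3.141, 0.0, 0.062]
contact_force: [-8.7, 5.5, 27.6]
opening: 0.0003
```

All four lids are at 45.0–45.1 mm, fully home. Retreat and do the final check.

Request:
{"api": "apply_moves", "payload": {
  "increments": [
    {"grip": 0, "linear": [0, 0, 20], "turn": [0, 0, 0]},
    {"grip": 0, "linear": [0, 0, 70], "turn": [0, 0, 0]},
    {"grip": 0, "linear": [0, 0, 120], "turn": [0, 0, 0]},
    {"grip": 0, "linear": [0, 0, 170], "turn": [0, 0, 0]},
    {"grip": 0, "linear": [-10, 45, 180], "turn": [0, 0, 0]},
    {"grip": 0, "linear": [-15, 90, 180], "turn": [0, 0, 0]},
    {"grip": 0, "linear": [-20, 135, 180], "turn": [0, 0, 0]},
    {"grip": 0, "linear": [-25, 180, 180], "turn": [0, 0, 0]},
    {"grip": 0, "linear": [-25, 225, 180], "turn": [0, 0, 0]},
    {"grip": 0, "linear": [-25, 260, 180], "turn": [0, 0, 0]}
  ]
}}

```text
time: 41.0
tool_pos: [0.3997, -0.0822, 0.2235]
tool_rot: [-3.142, -0.001, 0.062]
contact_force: [0.5, -1.0, -0.6]
opening: 0.0005
```

Request:
{"api": "apply_moves", "payload": {
  "increments": [
    {"grip": 0, "linear": [0, 40, 0], "turn": [0, 0, 0]},
    {"grip": 0, "linear": [0, 80, 0], "turn": [0, 0, 0]},
    {"grip": 0, "linear": [0, 80, 0], "turn": [0, 0, 0]},
    {"grip": 0, "linear": [0, 80, 0], "turn": [0, 0, 0]}
  ]
}}

```text
time: 41.4
tool_pos: [0.4, -0.0038, 0.2233]
tool_rot: [3.141, -0.001, 0.064]
contact_force: [-0.9, -0.4, -0.0]
opening: 0.0007
```

Run:
```python
from h import *
o=observe();print(o["tool_pos"],o["contact_force"])
im=read_camera("top")
for q in find(im,205,140,515,310): print(q)
im=read_camera("scene");cv2.imwrite("pics/s15.png",im[:,:,::-1])
```

```text
[ 0.40000372 -0.00378999  0.22332038] [-0.88196293 -0.38660198 -0.0114798 ]
('box', array([232.5, 249. ]), 170.0, array([0.4864, 0.3385]), np.float64(0.03), array([0.0444, 0.0263]))
('box', array([258.1, 248. ]), 179.0, array([0.491 , 0.2718]), np.float64(0.03), array([0.0472, 0.0289]))
('tub', array([465.8, 280. ]), 242.5, array([ 0.4235, -0.2711]), np.float64(0.352), array([0.0468, 0.0456]))
('tub', array([466.5, 234.3]), 236.0, array([ 0.5425, -0.2712]), np.float64(-1.557), array([0.0441, 0.0444]))
('tub', array([494.4, 235.3]), 232.5, array([ 0.5419, -0.3435]), np.float64(-1.56), array([0.0438, 0.0444]))
('tub', array([494.1, 280.9]), 242.5, array([ 0.4235, -0.3439]), np.float64(0.494), array([0.0464, 0.0458]))
```

View pics/s15.png

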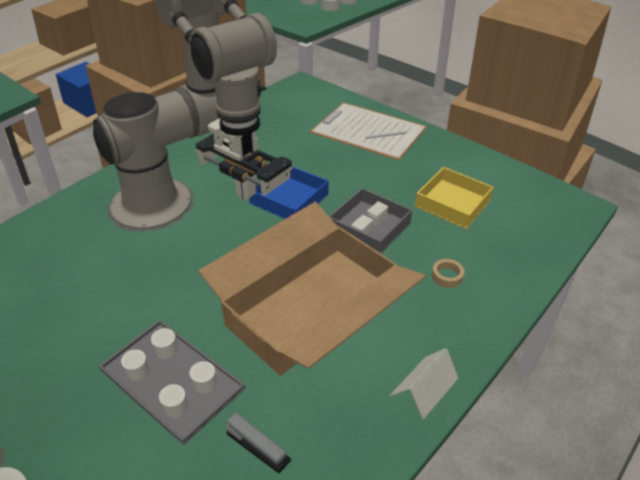

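```bash
python3 -c "
from cell import hand_in
print(hand_in())"
```

```text
the job is handed in; nothing more can be done
None
```

The job is handed in after about 41 s of robot time. Both flaps were folded back before any sample was touched, and all six samples were then sorted.

- **Tubs:** all four tubs stand in the low tray. I pressed each lid while placing the tub, then pressed it again with closed fingers at about 19–28 N. Every lid top read 45.0–45.1 mm, which is fully home on the 5 mm tray floor.
- **Boxes:** both boxes stand in the grey deep bin. I pushed each down until the floor resisted at about 10–16 N before letting go.
- **Flaps:** from the picture taken after folding I put the far flap at about 2.65 rad and the near flap at about 2.5 rad or more. I did not measure the angles again, but the last scene picture shows both still folded back.
- **Other things on the table:** the tape roll and stapler look unmoved by eye.
- **Robot:** it stopped clear of everything with its force reading near zero.

No check failed and I saw no sample knocked aside. One minor mismatch: the outer box in the bin measured 44 × 26 mm in the top picture instead of about 47 × 29 mm. I took this as pixel rounding, since both boxes looked upright and equal in size.

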